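# Clamp a drum stave in the quick-release vise

### The job

Take the drum stave (the pale board with one bowed long edge) out of the leaning rack and stand it upright between the open jaws of the bench vise, straight edge down on the two guide bars, bowed edge up, midway along the jaws, and let go of it. Then hold the quick-release lever down while you push the front jaw up against the stave, let the lever spring back, and turn the T-bar clockwise (seen from the front of the vise) until the stave is clamped good and tight. Leave the offcut, mallet and plane where they are.

Things in the scene. Friction and masses are not known exactly. Their poses are not given: they have to be found in the camera images.
- vise: Quick-release vise on a small raised timber bench, fixed. Origin: table height, below the middle of the REAR (fixed) jaw face (plane x = 0). +x runs along the screw from front jaw to rear jaw (away from the robot), +y left seen from the front, z up. Jaws wood-lined, 190 mm wide, tops at z = 170 mm. The bench (230 mm wide, also 170 high) lies behind, x = 0 to 160 mm.
- bars_mid (a point): Point midway between the two guide bars, level with their upper sides, 114 mm above the table, on the rear jaw face. The bars (round, 18 mm, at y = +50 and -50 mm) run level along vise x across the space between the jaws and carry the work. Own axes as the vise's. Bars, screw, lever and T-bar all move with the front jaw.
- jaw (a joint): Slide of the front jaw towards the rear jaw, m: the space between the jaw faces is 0.110 minus this; starts at 0 to 0.04. Locked to the screw by the half-nut unless the quick-release lever is held down; then it slides with about 3 to 5 N plus 12 N per m/s.
- jaw_face (a point): Middle of the front jaw's inner (lined) face, 131 mm above the table, axes as the vise's. The front jaw reaches from this plane 35 mm towards the front (-x); its flat iron front face is 180 mm wide and reaches from z = 80 to 165 mm.
- lever (a joint): Quick-release lever, rad: about -0.08 at rest (jaw locked), grows as its paddle is pressed down, stop at 0.20. From 0 on (9 mm down at the pad) the jaw slides freely; 0.04 to 0.14 (13 to 24 mm down) is a sure press. A spring works against it: 9 to 13 N at the pad. Let go, it springs back and locks the jaw where it stands.
- lever_pad (a point): Point to press on top of the quick-release lever's paddle: near-level iron plate 34 mm (vise x) by 56 mm (y), at rest 142 mm above the table, 5 to 39 mm in front of the front jaw's iron face and at y = 42 to 98 mm (this point: 22 mm and y = 75). Its arm crosses over the screw head to a rod along x at y = -34, z = 100 mm. Tips holding it down can push the jaw by its front face.
- tbar (a joint): Screw angle, rad; grows clockwise seen from the front (looking along vise +x) = tighter; 1.6 mm jaw advance per rad while the lever is at rest. At 0 the listed ball is on the right (vise -y side), 55 degrees above level; its elevation is 55 degrees minus this. Starts at -0.65 to 0.65. Turns either way any number of turns against 0.25 N m, more when tight; stays where left.
- tbar_hub (a point): Middle of the T-bar, on the screw axis, 100 mm above the table, 70 mm in front of the front jaw's iron front face. The bar swings in the upright plane through this point, square to the screw (vise y-z plane).
- tbar_ball (a point): Centre of one ball end of the T-bar: steel ball, 22 mm diameter, 75 mm from the hub (a like ball is opposite). The round bar between is 12 mm thick.
- rack: Plywood stock rack, fixed; 270 mm long (own y), 200 mm deep. Origin: table height, below the middle of the front slot's floor. Its two slots lean: boards stand in them with their tops tilted 32 degrees from upright towards own -x (towards the robot). Front slot: stave. Rear slot, 95 mm towards +x: offcut. Boards come out along their own lean.
- stave_center (a point): Middle of the drum stave, pale board 190 mm long (own y), 24 thick (x), 110 high at mid-length (z; 90 at the ends), 0.2 to 0.36 kg. Own z points from the straight edge (55 mm below) to the bowed edge (55 mm above; its middle 80 mm are flat). Starts leaning 32 degrees in the rack, bowed edge up; the upper 50 mm are free to grip across the thickness.
- offcut_center (a point): Middle of a bystander: dark straight board 130 x 20 x 58 mm in the rack's rear slot.
- mallet_center (a point): Middle of the head of a bystander: wooden mallet lying on the table, head 75 x 100 x 55 mm high, 170 mm round handle towards own -x.
- plane_center (a point): Middle (20 mm up) of a bystander: small iron hand plane, 45 x 150 mm, about 50 mm high, standing on the vise's bench top behind the rear jaw.
There are look-alikes about, which are no part of the job. Of the things that look like the part that bears stave_center, the middle-sized one is meant.

How it is judged:
On the way, in this order (a step that is already met when the one before it is completed fails the run):
1. the stave stands upright on the guide bars between the open jaws, bowed edge up, its middle within 30 mm of the middle of the jaws, let go (z of stave_center in the frame of vise between 0.162 and 0.176 m and y of stave_center in the frame of vise between -0.03 and 0.03 m and x of stave_center in the frame of vise below -0.005 m and x of stave_center in the frame of jaw_face above 0.005 m and angle between stave_center's own z axis and vertical below 0.12 rad and contact force between the fingers and stave below 0.5 N), for 0.2 s.
2. with the quick-release lever held down the front jaw has been slid up to the stave (within 4 mm) (value of joint lever above 0.02 rad and x of stave_center in the frame of jaw_face between 0.005 and 0.016 m and z of stave_center in the frame of vise between 0.162 and 0.176 m and y of stave_center in the frame of vise between -0.03 and 0.03 m and x of stave_center in the frame of vise below -0.005 m and angle between stave_center's own z axis and vertical below 0.12 rad), for 0.05 s.
3. the lever is let go and back at rest, with the front jaw still at the stave (value of joint lever below 0 rad and x of stave_center in the frame of jaw_face between 0.005 and 0.016 m and z of stave_center in the frame of vise between 0.162 and 0.176 m and y of stave_center in the frame of vise between -0.03 and 0.03 m and x of stave_center in the frame of vise below -0.005 m and angle between stave_center's own z axis and vertical below 0.12 rad), for 0.2 s.
At the end, for the whole second after the job is handed in: The stave stands on the guide bars (within 7 mm in height, 0.12 rad of upright), bowed edge up, within 30 mm of the middle of the jaws and along them, at rest and clamped between the jaws with more than 40 N; the quick-release lever is back at rest (below 0 rad) and nothing touches the robot (all of step 3 and contact force between jaw and stave above 40 N and linear speed of stave below 0.01 m/s and angle between the y axis of vise and the y axis of stave_center, either way round below 0.1 rad).
It fails at once if offcut is moved more than 40 mm (distance of offcut_center from where it was at the start of the episode above 0.04 m).
It fails at once if mallet is moved more than 40 mm (distance of mallet_center from where it was at the start of the episode above 0.04 m).
It fails at once if plane is moved more than 40 mm (distance of plane_center from where it was at the start of the episode above 0.04 m).
It also fails if it takes over 66 s, if anything falls off the work surface, if the arm or the gripper's body presses on something with over 40 N, if the wrist force passes 120 N, or if a joint passes its speed limit or range.

### The arm

A 6-joint arm with a two-finger parallel gripper is mounted at the origin on the work surface. World frame = base frame: x ahead of the robot, y to its left, z up, the work surface at z = 0. Lengths are in m, angles in rad, forces in N, time in s.
With the tool pointing down it reaches from about 0.25 to 0.725 m from the base axis. Payload 9.7 kg.
Tool frame: the origin (TCP) lies between the finger pads; the fingertips stand 22 mm ahead of it and the grasp point (between the pads) lies 3 mm ahead of it; z points along the fingers, x is the direction in which the jaws open and shut, and the axes are right-handed (so a half turn about z gives the same grasp; the last joint's range is limited). The gripper opens to 85 mm and grips with 20 to 120 N. Pads are 22 mm wide; open, the fingers measure 114 mm over their backs; the gripper's body (76 mm by 85 mm) begins 54 mm behind the grasp point. The pads swing forward as they close: fully open they stand 13 mm farther back than shut.
Start: joints at [-1.184, 0.087, 0.176, 1.66, 0, 1.571], TCP at [0.207, -0.509, 0.253] pointing down, gripper open.
Joint ranges: [-3.13, 3.13], [-0.85, 1.81], [-1.15, 1.24], [-2.2, 2.28], [-1.44, 1.52], [-3.14, 3.14]. Speed limits (rad/s): [2.22, 2.22, 2.57, 3.14, 3.14, 3.14].

### API

Orientations are given as a rotation vector (axis times angle).
In Python, from bench import ctrl gives the robot as it stands. The module is installed in compiled form; this text tells all that it offers.
- The arm moves only by the shell command python3 -m handwheel 'ROWS' [FORCE]. ROWS is JSON, one flat list of numbers, 5 for each row, row after row: the finger opening in mm, from 0 to 85.4, then the shift along the tool's x, y, z in mm, then the turn about the tool's z in rad. A call has 1 to 10 rows; each row is the pose to reach, as a shift and turn from the pose commanded when the call began, along the tool's axes at that moment; what a row does not reach only later rows make up. A row lasts 1/10 s, in which the tool goes at most 50 mm and 8.59 degrees, less where a joint would pass 70% of its speed; a pose out of reach is approached as far as the arm can. A call with a gripper value outside its range is refused whole. The fingers move at their own pace and stop on an object; FORCE is the grip in N (left out, the last holds). Time passes only in rows, so rows that repeat a pose let the fingers close. It gives the time, the measured TCP pose, the force and the opening at its end, in the units of the state.
- ctrl.observe(): the state, without advancing time (a new reading comes with each control period).
- ctrl.read_camera(name): name is "scene" or "side" or "wrist"; returns a dict with "frame" (420x560x3 uint8, blue, green, red), "fx", "fy", "cx", "cy" (pixels), "k1" (the pictures are not rectified: a ray, as slopes to the right and down, at radius r is drawn at 1 + k1 r^2 times it, then the intrinsics apply), "R" (3x3) and "t" (3): a world point X has camera coordinates R X + t. Camera axes: x right, y down, z forward; pixel columns grow to the right and rows downward; lengths in m; the calibration is good to about 2 mm. A picture is of the moment at which its call begins. There is no depth.
- ctrl.sign_off(): hands the job in, once; it reports no verdict.
The state is a dict: "time": time; "q": joint angles; "joint_velocities": joint speeds; "effort": joint torques, N m; "position": TCP position; "tcp_rot": TCP orientation; "force": force on the tool from outside, world axes, zero at the start; "wrist_torque": the same for the moment, N m; "grip_width": finger opening in m.
Only numpy, scipy, OpenCV 4.12 (cv2) and the standard library are available. Lean on these libraries where they do the work, as an engineer would, in place of code of your own. Each camera call takes 0.05 s, during which the arm holds its last target.

## Working session

There is one attempt and no reset: what is moved stays moved. The work goes in short steps, Python scripts to look and compute and a shell command to move; the robot and the scene stay as the last step left them, time stands still between calls to the robot, and variables do not carry over. Pictures are saved under pics/ and viewed, and the job is handed in when it is done.

```bash
mkdir -p pics; ls
python3 - <<'E'
from bench import ctrl
import cv2
print(ctrl.observe())
for n in ["scene","side","wrist"]:
    c=ctrl.read_camera(n); cv2.imwrite(f"pics/{n}0.png",c["frame"])
    print(n,c["fx"],c["fy"],c["cx"],c["cy"],c["k1"],c["R"],c["t"])
E
```

```text
pics
{'time': 0.0, 'q': array([-1.18400666e+00,  8.74701269e-02,  1.75103644e-01,  1.65982819e+00,
        1.54795211e-05,  1.57080328e+00]), 'joint_velocities': array([ 0.0006017 ,  0.00054285,  0.00020633,  0.00028666,  0.00037385,
       -0.00020601]), 'effort': array([-1.82041873e-03, -5.20377874e+01,  4.64814055e+01,  1.60422223e-02,
       -1.61674907e-04, -1.58222448e-06]), 'position': array([ 0.20739004, -0.50916288,  0.2525619 ]), 'tcp_rot': array([-2.60630564e+00,  1.75265203e+00,  1.80870249e-03]), 'force': array([ 0.33168502, -0.16589591, -0.62324033]), 'wrist_torque': array([-0.02807348, -0.04178805, -0.02671924]), 'grip_width': 0.08537312206096337}
scene 532.1006914869 532.1006914869 281.7907167882879 215.07077405680215 0.03946713546348165 [[-2.53160547e-01  9.67424026e-01 -7.00709310e-04]
 [ 8.18513289e-01  2.13806598e-01 -5.33219218e-01]
 [-5.15699266e-01 -1.35563609e-01 -8.45976817e-01]] [ 0.12728702 -0.31875754  1.87277057]
side 472.9977806706907 472.9977806706907 278.49752450406595 211.3648480183486 0.011857008853720919 [[-0.98844401 -0.15157922  0.00147863]
 [-0.09707905  0.62549807 -0.77416266]
 [ 0.11642209 -0.76535999 -0.63298498]] [0.4670908  0.16351975 1.550696  ]
wrist 319.0671856670237 319.0671856670237 275.94795769648044 211.75632330617037 0.00155668192434104 [[ 3.77144075e-01 -9.26154137e-01 -9.27677512e-04]
 [-8.87025966e-01 -3.61498195e-01  2.87235078e-01]
 [-2.66359310e-01 -1.07506134e-01 -9.57859671e-01]] [-0.55010139 -0.03844742  0.37815506]
```

View pics/scene0.png

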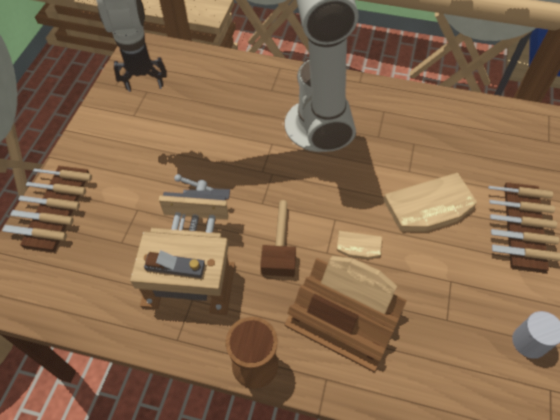

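View pics/side0.png

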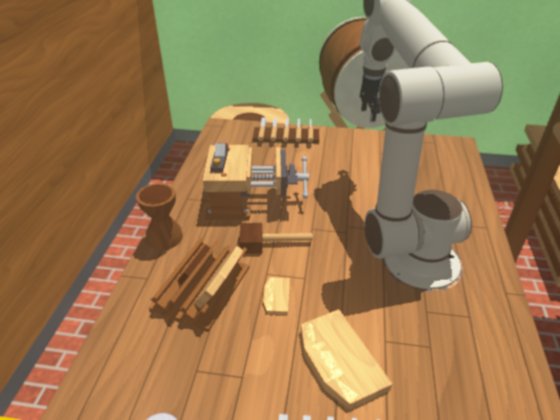

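View pics/wrist0.png

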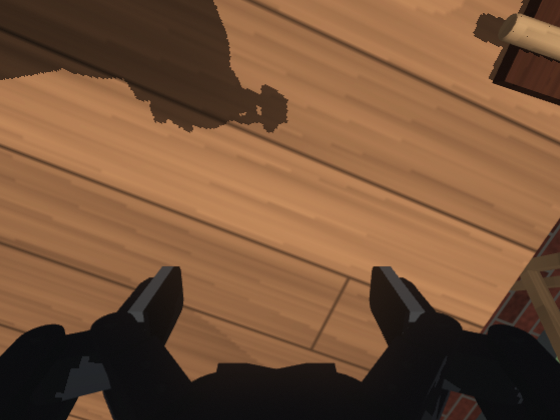

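The three look-alikes are the small one at (360,244), the large one at (430,203) and the one in the rack at (360,282). The rack board fits because it is the middle-sized one and stands in the rack's front slot. I'll confirm that in enlarged crops.

Run:
```python
import cv2,numpy as np
s=cv2.imread("pics/scene0.png")
def crop(s,x0,y0,w,h,f,name):
    c=cv2.resize(s[y0:y0+h,x0:x0+w],None,fx=f,fy=f,interpolation=cv2.INTER_CUBIC)
    st=20
    for x in range((x0//st+1)*st,x0+w,st): cv2.putText(c,str(x),((x-x0)*f,10),0,.35,(0,0,255)); cv2.line(c,((x-x0)*f,12),((x-x0)*f,18),(0,0,255))
    for y in range((y0//st+1)*st,y0+h,st): cv2.putText(c,str(y),(0,(y-y0)*f),0,.35,(0,0,255)); cv2.line(c,(24,(y-y0)*f),(30,(y-y0)*f),(0,0,255))
    cv2.imwrite(name,c)
crop(s,280,225,140,140,4,"pics/c_rack.png")
crop(s,125,165,120,150,4,"pics/c_vise.png")
t=cv2.imread("pics/side0.png")
crop(t,195,125,130,110,5,"pics/c_vise_s.png")
crop(t,145,220,160,120,5,"pics/c_rack_s.png")
```

```text
(no output)
```

View pics/c_rack.png

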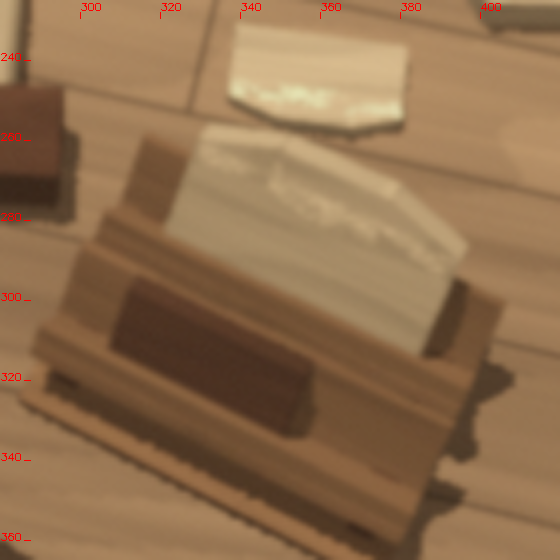

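View pics/c_vise.png

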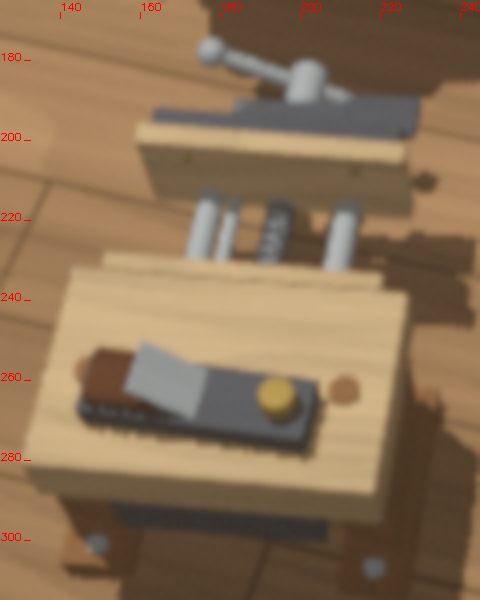

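View pics/c_vise_s.png

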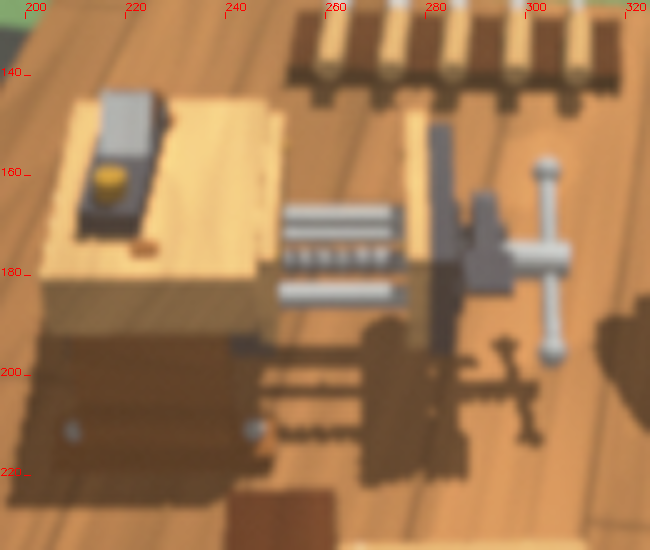

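View pics/c_rack_s.png

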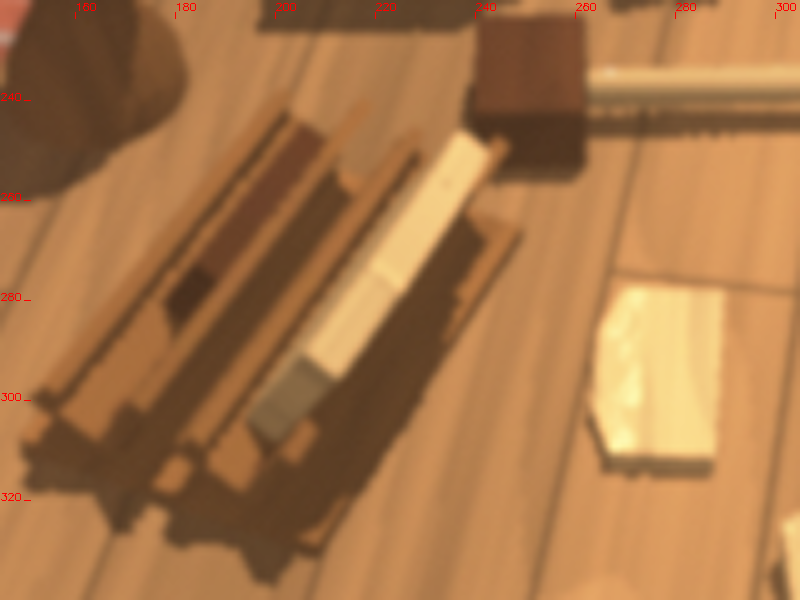

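The crops confirm it. The mid-size pale bowed board at scene (320–397, 258–315) leans in the front slot. The dark offcut is behind it at (335,315), and the small and large look-alikes lie flat on the table. Next I'll triangulate the key points.

```bash
cat > h.py <<'E'
import numpy as np,cv2
from bench import ctrl
from scipy.spatial.transform import Rotation as Ro
def ray(c,u,v):
    # invert d = p*(1+k1 r^2)
    d=np.array([(u-c["cx"])/c["fx"],(v-c["cy"])/c["fy"]]);p=d.copy()
    for _ in range(20): p=d/(1+c["k1"]*(p@p))
    R=np.array(c["R"]);t=np.array(c["t"])
    o=-R.T@t; w=R.T@np.array([p[0],p[1],1]); return o,w/np.linalg.norm(w)
def onz(c,u,v,z):
    o,w=ray(c,u,v); return o+w*(z-o[2])/w[2]
def tri(*cuv):
    A=np.zeros((3,3));b=np.zeros(3);rs=[ray(*k) for k in cuv]
    for o,w in rs:
        P=np.eye(3)-np.outer(w,w);A+=P;b+=P@o
    X=np.linalg.solve(A,b)
    return X,max(np.linalg.norm(np.cross(X-o,w)) for o,w in rs)
def proj(c,X):
    p=np.array(c["R"])@X+np.array(c["t"]);p=p[:2]/p[2];p=p*(1+c["k1"]*(p@p))
    return p*[c["fx"],c["fy"]]+[c["cx"],c["cy"]]
def cams(*n): return [ctrl.read_camera(k) for k in n]
def crop(s,x0,y0,w,h,f,name,st=20):
    c=cv2.resize(s[y0:y0+h,x0:x0+w],None,fx=f,fy=f,interpolation=cv2.INTER_CUBIC)
    for x in range((x0//st+1)*st,x0+w,st): cv2.putText(c,str(x),(int((x-x0)*f),10),0,.35,(0,0,255)); cv2.line(c,(int((x-x0)*f),12),(int((x-x0)*f),18),(0,0,255))
    for y in range((y0//st+1)*st,y0+h,st): cv2.putText(c,str(y),(0,int((y-y0)*f)),0,.35,(0,0,255)); cv2.line(c,(24,int((y-y0)*f)),(30,int((y-y0)*f)),(0,0,255))
    cv2.imwrite(name,c)
def pose():
    s=ctrl.observe();R=Ro.from_rotvec(s["tcp_rot"]).as_matrix();return s,np.array(s["position"]),R
E
python3 - <<'E'
from h import *
a,b=cams("scene","side")
np.set_printoptions(precision=4,suppress=True)
P={}
# stave top corners near (flat 80mm) and ends; vise parts
def T(n,p,q):
    X,e=tri((a,*p),(b,*q));print(n,X,round(e,4));P[n]=X
T("ballL",(177.5,177.5),(303,158))   # which?
T("benchnearR_top",(144,232),(207,145))
T("stave top end +y upper back",(397,285),(203,290))
T("stave top end -y ",(332,257),(238,246))
for n,p in dict(bench_fl=(143,232),bench_fr=(227,238.5),bench_rl=(131,281.5),bench_rr=(219,288.5),jawtop_r_l=(151.5,229),jawtop_r_r=(220.5,234.5),fj_in_l=(161,201),fj_in_r=(225.5,205.5)).items():
    print(n,onz(a,*p,.17))
for n,p in dict(jaw_rear_far=(250,147),jaw_rear_near=(248.5,177.5),fj_in_far=(275.5,148),fj_in_near=(275,178),bench_back_far=(209,145),bench_back_near=(202,181)).items():
    print("side",n,onz(b,*p,.17))
E
```

```text
ballL [ 0.4326 -0.3374  0.1413] 0.0011
benchnearR_top [ 0.7344 -0.269   0.2541] 0.0518
stave top end +y upper back [0.6205 0.3431 0.1422] 0.0055
stave top end -y  [0.5719 0.1584 0.1328] 0.0014
bench_fl [ 0.6475 -0.3499  0.17  ]
bench_fr [ 0.6096 -0.1242  0.17  ]
bench_rl [ 0.7917 -0.3224  0.17  ]
bench_rr [ 0.754 -0.099  0.17 ]
jawtop_r_l [ 0.6329 -0.3313  0.17  ]
jawtop_r_r [ 0.6022 -0.145   0.17  ]
fj_in_l [ 0.5408 -0.3403  0.17  ]
fj_in_r [ 0.5095 -0.1608  0.17  ]
side jaw_rear_far [ 0.6331 -0.3391  0.17  ]
side jaw_rear_near [ 0.599  -0.1438  0.17  ]
side fj_in_far [ 0.5374 -0.3469  0.17  ]
side fj_in_near [ 0.5087 -0.1548  0.17  ]
side bench_back_far [ 0.7888 -0.3292  0.17  ]
side bench_back_near [ 0.7508 -0.0993  0.17  ]
```

Run:
```python
from h import *
np.set_printoptions(precision=4,suppress=True)
s,p,R=pose(); print(R)
print("tool x yaw",np.arctan2(R[1,0],R[0,0]))
tgt=np.array([.55,.24,.33])
print(R.T@(tgt-p)*1000)
```

```text
[[ 0.3772 -0.9261 -0.0003]
 [-0.9261 -0.3772  0.0006]
 [-0.0006  0.     -1.    ]]
tool x yaw -1.1839935056912112
[-564.7446 -599.9043  -76.6993]
```

```bash
python3 -m handwheel '[70,-50,-50,-77,-0.1, 70,-85,-85,-77,-0.25, 70,-120,-120,-77,-0.4, 70,-155,-160,-77,-0.55, 70,-190,-200,-77,-0.7, 70,-225,-240,-77,-0.85, 70,-260,-275,-77,-0.927, 70,-295,-310,-77,-0.927, 70,-330,-345,-77,-0.927, 70,-360,-380,-77,-0.927]' 40
python3 - <<'E'
from h import *
np.set_printoptions(precision=4,suppress=True)
s,p,R=pose(); print(p,R,s["q"])
print(R.T@(np.array([.55,.24,.33])-p)*1000, "dyaw", -(-.257-np.arctan2(R[1,0],R[0,0])))
E
```

```text
time: 1.25
position: [0.4043, -0.072, 0.3305]
tcp_rot: [3.116, -0.403, 0.001]
force: [1.0, -1.9, -0.5]
grip_width: 0.0698
[ 0.4043 -0.072   0.3305] [[ 0.9671 -0.2543  0.0009]
 [-0.2543 -0.9671 -0.0002]
 [ 0.001  -0.     -1.    ]] [-0.1761 -0.1979  0.0573  1.8251 -0.0001  1.6518]
[  61.5711 -338.765     0.5776] dyaw -8.900841645742563e-05
```

```bash
python3 -m handwheel '[60,15,-45,0,0, 60,25,-90,0,0, 60,35,-135,0,0, 60,45,-180,0,0, 60,55,-225,0,0, 60,62,-270,0,0, 60,62,-315,0,0, 60,62,-339,0,0, 60,62,-339,0,0]'
python3 - <<'E'
from h import *
np.set_printoptions(precision=4,suppress=True)
s,p,R=pose(); print(p,s["q"])
w,=cams("wrist"); cv2.imwrite("pics/w1.png",w["frame"])
E
```

```text
time: 2.15
position: [0.5506, 0.241, 0.3285]
tcp_rot: [3.116, -0.398, -0.003]
force: [-0.1, 0.2, -0.2]
grip_width: 0.0602
[0.5506 0.241  0.3285] [0.4125 0.2664 0.5309 1.8374 0.0004 2.2371]
```

View pics/w1.png

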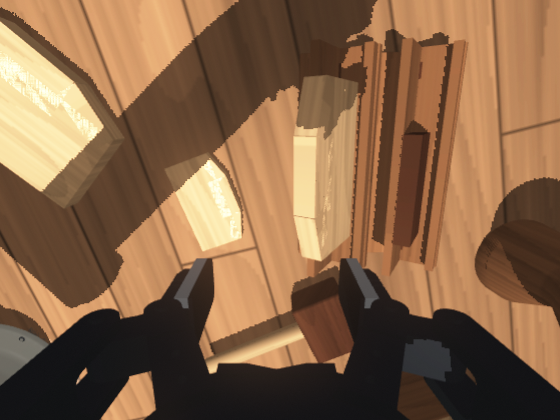

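The wrist view shows the stave's flat top from (294,136)–(316,137) to (295,215)–(315,218). Its +x face lies to the right, and the rack wall starts at about column 360. I'll triangulate the top corners with the other views.

Run:
```python
from h import *
w=cv2.imread("pics/w1.png");s=cv2.imread("pics/scene0.png");t=cv2.imread("pics/side0.png")
crop(w,270,60,120,210,3.5,"pics/c1.png")
crop(s,315,245,90,80,8,"pics/c2.png",10)
crop(t,190,240,60,75,8,"pics/c3.png",10)
```

```text
(no output)
```

View pics/c1.png

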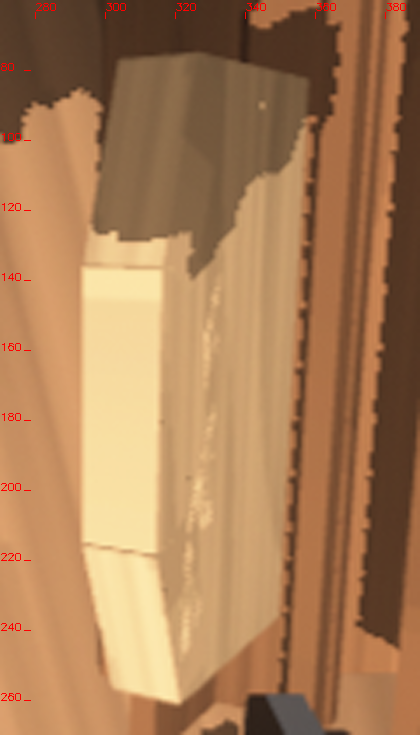

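View pics/c2.png

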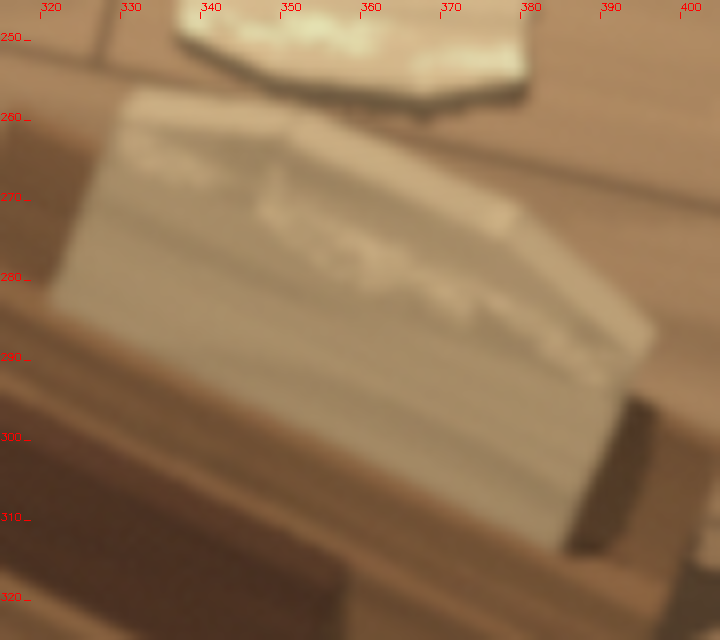

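View pics/c3.png

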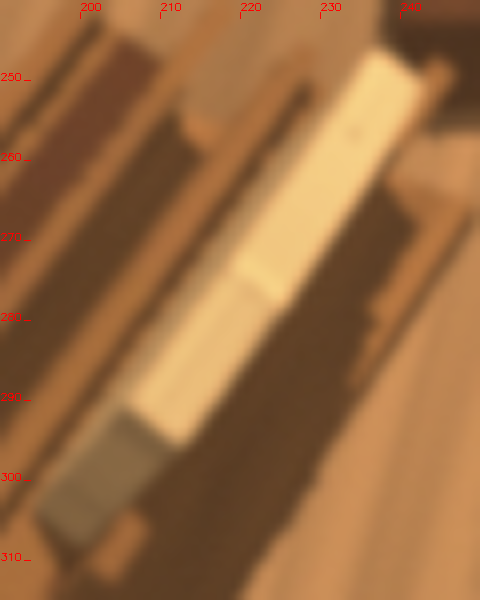

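Run:
```python
from h import *
np.set_printoptions(precision=4,suppress=True)
a,b,w=cams("scene","side","wrist")
Q={}
for n,l in dict(Fp=[(w,293.4,136.3),(a,379.8,270.6),(b,225.6,278.1)],Bp=[(w,316.6,136.8),(a,377.9,273.8),(b,219.4,272.8)],Fm=[(w,293.4,215.1),(a,353.1,259.4)],Bm=[(w,315.1,218),(a,351.9,263.1)]).items():
    Q[n],e=tri(*l);print(n,Q[n],round(e,4))
m=sum(Q.values())/4;print("top mid",m)
yv=(Q["Fp"]+Q["Bp"]-Q["Fm"]-Q["Bm"])/2;print(np.linalg.norm(yv),"yaw",-np.arctan2(yv[0],yv[1]))
xv=(Q["Bp"]+Q["Bm"]-Q["Fp"]-Q["Fm"])/2;print(np.linalg.norm(xv),xv)
# wrist-only at fixed z
for z in (.125,.13,.135):
  print(z,[onz(w,*p,z+dz) for p,dz in (((293.4,136.3),-.0064),((293.4,215.1),-.0064),((316.6,136.8),.0064),((315.1,218),.0064))])
```

```text
Fp [0.5788 0.2875 0.131 ] 0.0035
Bp [0.5976 0.283  0.1454] 0.0037
Fm [0.5627 0.2117 0.133 ] 0.0051
Bm [0.5834 0.2097 0.1505] 0.0059
top mid [0.5806 0.248  0.14  ]
0.0761566923112228 yaw -0.20094040496225093
0.025570697392778095 [ 0.0197 -0.0033  0.016 ]
0.125 [array([0.5796, 0.2838, 0.1186]), array([0.5597, 0.2026, 0.1186]), array([0.6009, 0.2785, 0.1314]), array([0.5812, 0.1978, 0.1314])]
0.13 [array([0.5795, 0.2842, 0.1236]), array([0.5598, 0.2042, 0.1236]), array([0.6004, 0.279 , 0.1364]), array([0.581 , 0.1995, 0.1364])]
0.135 [array([0.5793, 0.2845, 0.1286]), array([0.5599, 0.2058, 0.1286]), array([0.5999, 0.2794, 0.1414]), array([0.5808, 0.2012, 0.1414])]
```

```bash
python3 -m handwheel '[60,20,-6,30,-0.01, 60,35,-11,70,-0.01, 60,35,-11,110,-0.01, 60,35,-11,140,-0.01, 60,35,-11,158,-0.01, 60,35,-11,158,-0.01]'
python3 - <<'E'
from h import *
np.set_printoptions(precision=4,suppress=True)
s,p,R=pose(); print(p,s["q"])
w,b=cams("wrist","side"); cv2.imwrite("pics/w2.png",w["frame"]);crop(b["frame"],150,150,160,150,5,"pics/s2.png")
E
```

```text
time: 2.95
position: [0.5857, 0.2381, 0.1698]
tcp_rot: [3.115, -0.389, -0.006]
force: [0.3, -0.0, 1.2]
grip_width: 0.0602
[0.5857 0.2381 0.1698] [ 0.3861  0.2749  0.23    1.53   -0.0001  2.2054]
```

View pics/w2.png

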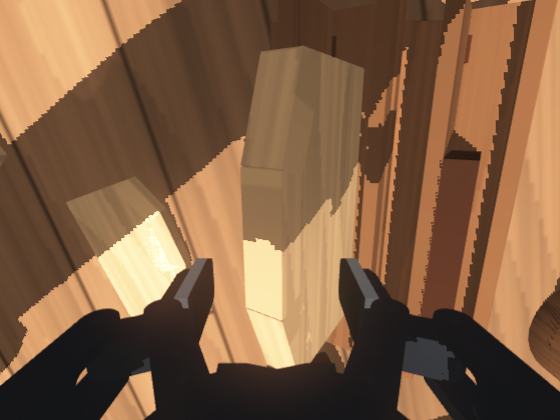

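View pics/s2.png

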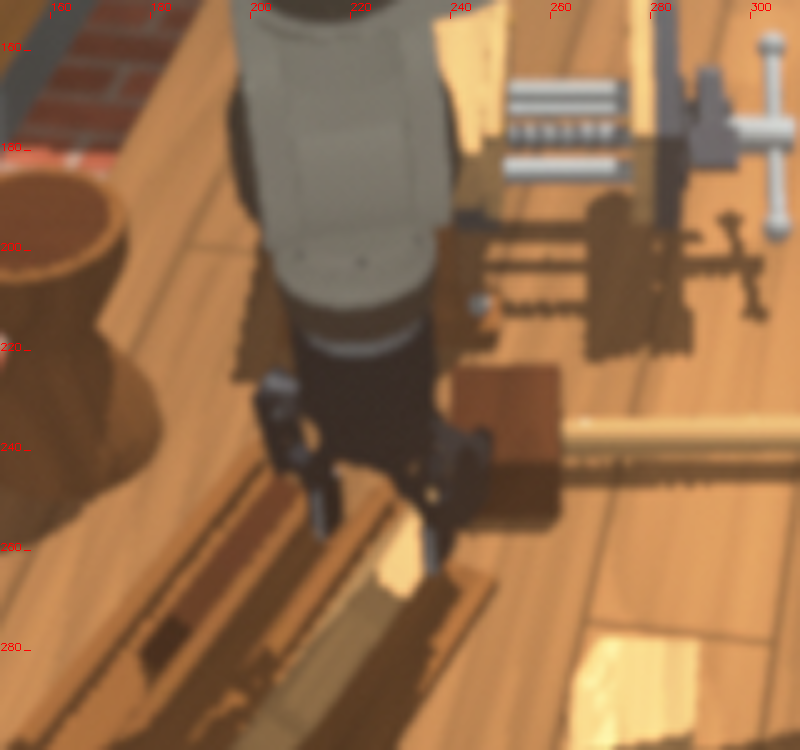

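Run:
```python
from h import *
np.set_printoptions(precision=4,suppress=True)
s,p,R=pose()
w,=cams("wrist")
for z in (.130,.135,.14):
  c=[onz(w,*q,z+dz) for q,dz in (((242,167),-.0064),((247,309),-.0064),((283.5,170),.0064),((284.5,320),.0064))]
  m=sum(c)/4; v=c[0]-c[1];v2=c[2]-c[3];u=(c[2]+c[3]-c[0]-c[1])/2
  print(z,m,np.linalg.norm(v),np.linalg.norm(v2),np.linalg.norm(u[:2]),"yaw",-np.arctan2(v[0],v[1]),-np.arctan2(v2[0],v2[1]),"rel tool",(R.T@(m-p)*1000))
```

```text
0.13 [0.5804 0.2435 0.13  ] 0.08703242238299093 0.08622743939402697 0.022247057991871294 yaw -0.24350116088648782 -0.23478372671459236 rel tool [-7.5116 -2.7302 43.4511]
0.135 [0.5811 0.2455 0.135 ] 0.0844727909975841 0.08348500522670438 0.021589473029108106 yaw -0.24350116088648793 -0.23478372671459236 rel tool [-7.313  -4.8437 38.4522]
0.14 [0.5818 0.2475 0.14  ] 0.08191315961217722 0.08074257105938171 0.020933219161891725 yaw -0.24350116088648682 -0.23478372671459258 rel tool [-7.1144 -6.9571 33.4534]
```

```bash
python3 -m handwheel '[60,0,-8,10,0, 60,0,-8,26,0, 40,0,-8,26,0, 20,0,-8,26,0, 20,0,-8,26,0, 20,0,-8,26,0]' 35
python3 - <<'E'
from h import *
np.set_printoptions(precision=4,suppress=True)
s,p,R=pose(); print(p,s["force"],s["wrist_torque"])
w,b=cams("wrist","side"); cv2.imwrite("pics/w3.png",w["frame"]);crop(b["frame"],170,200,100,100,7,"pics/s3.png")
E
```

```text
time: 3.7
position: [0.5895, 0.2478, 0.1479]
tcp_rot: [-3.117, 0.387, -0.004]
force: [-0.5, -0.5, 4.6]
grip_width: 0.0296
[0.5895 0.2478 0.1479] [-0.5037 -0.527   4.5959] [-0.2123  0.0219  0.0409]
```

View pics/w3.png

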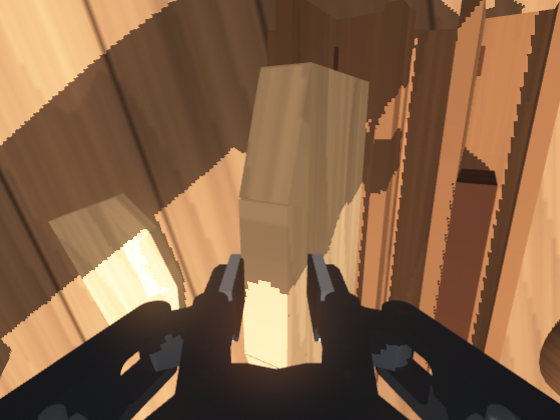

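View pics/s3.png

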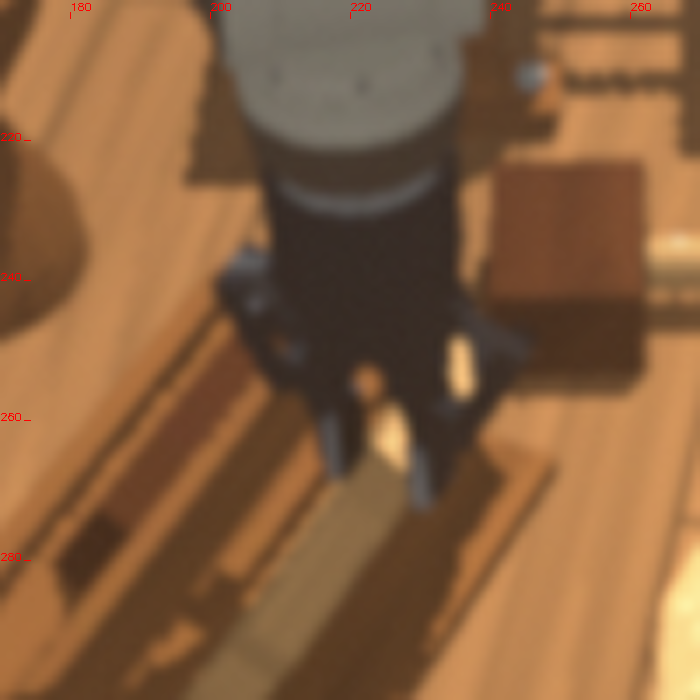

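```bash
python3 -m handwheel '[50,0,0,0,0, 50,1,0,5,0, 50,1,0,11,0, 40,1,0,11,0, 20,1,0,11,0, 20,1,0,11,0, 20,1,0,11,0]' 35
python3 - <<'E'
from h import *
s,p,R=pose(); print(p,s["force"],s["wrist_torque"],s["grip_width"])
E
```

```text
time: 4.5
position: [0.5906, 0.247, 0.1359]
tcp_rot: [3.117, -0.388, 0.003]
force: [3.6, -3.2, 3.3]
grip_width: 0.0359
[0.59064009 0.24695517 0.1358664 ] [ 3.55167088 -3.24679075  3.25367049] [-0.88605097 -1.37590261  0.08377226] 0.035948248798629776
```

```bash
python3 -m handwheel '[20,-2.7,0,-4.2,0, 20,-5.3,0,-8.5,0, 20,-8,0,-12.7,0, 20,-10.6,0,-17,0, 20,-10.6,0,-17,0]' 50
python3 - <<'E'
from h import *
s,p,R=pose(); print(p,s["force"],s["wrist_torque"],s["grip_width"])
w,b=cams("wrist","side"); cv2.imwrite("pics/w4.png",w["frame"]);crop(b["frame"],170,200,100,100,7,"pics/s4.png")
E
```

```text
time: 5.0
position: [0.5806, 0.2499, 0.1532]
tcp_rot: [-3.117, 0.388, -0.005]
force: [4.4, -2.0, 4.3]
grip_width: 0.0354
[0.58062962 0.24985465 0.15316529] [ 4.42871785 -1.98512373  4.28058675] [-0.64121854 -1.64904253  0.02031087] 0.035384016160939225
```

View pics/w4.png

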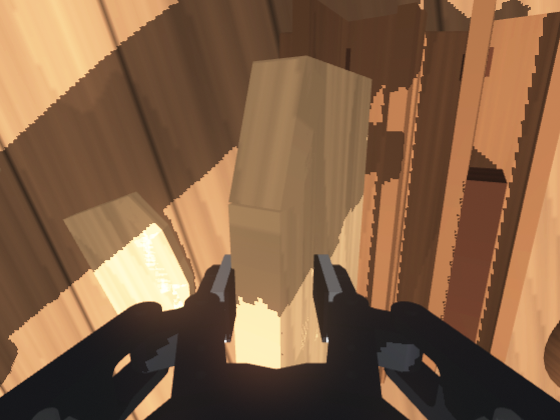

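The stave follows the gripper: the opening stays at 35 mm, and its flat-top corners at (231,203) and (281,210) move with the fingers. I'll keep pulling along the lean.

```bash
python3 -m handwheel '[20,-2.7,0,-4.2,0, 20,-5.3,0,-8.5,0, 20,-8,0,-12.7,0, 20,-10.6,0,-17,0, 20,-13.2,0,-21.2,0, 20,-15.9,0,-25.4,0]' 50
python3 - <<'E'
from h import *
s,p,R=pose(); print(p,s["force"],s["wrist_torque"],s["grip_width"])
w,b=cams("wrist","side"); cv2.imwrite("pics/w5.png",w["frame"]);crop(b["frame"],170,200,100,100,6,"pics/s5.png")
E
```

```text
time: 5.7
position: [0.5654, 0.2536, 0.1778]
tcp_rot: [3.117, -0.388, 0.005]
force: [8.8, -2.4, -3.0]
grip_width: 0.0355
[0.56543593 0.25358967 0.17778188] [ 8.75686848 -2.44704132 -2.95140939] [-0.66881488 -2.59505275  0.12368625] 0.03548892185731991
```

View pics/w5.png

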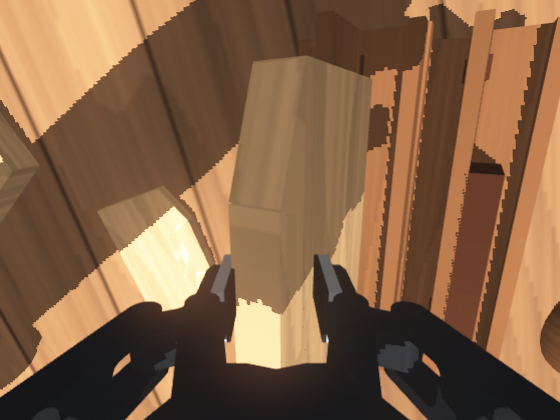

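View pics/s5.png

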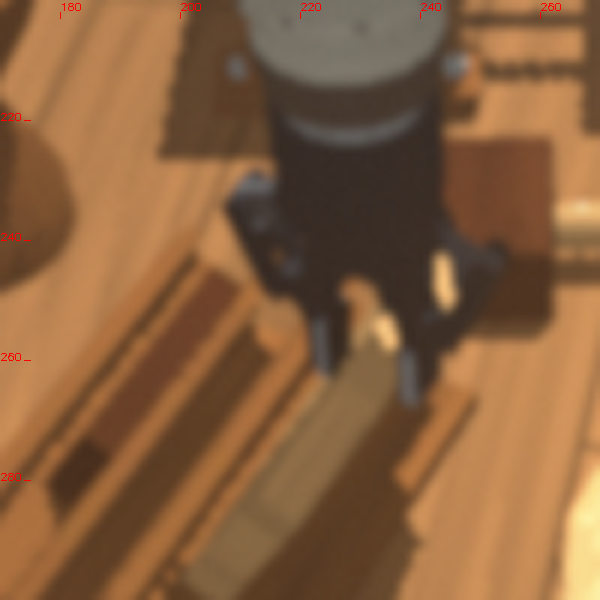

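```bash
python3 -m handwheel '[20,-2.7,0,-4.2,0, 20,-5.3,0,-8.5,0, 20,-8,0,-12.7,0, 20,-10.6,0,-17,0, 20,-13.2,0,-21.2,0, 20,-15.9,0,-25.4,0, 20,-15.9,0,-35,0,20,-15.9,0,-50,0,20,-15.9,0,-50,0]' 50
python3 - <<'E'
from h import *
s,p,R=pose(); print(p,s["force"],s["wrist_torque"],s["grip_width"])
w,b=cams("wrist","side"); cv2.imwrite("pics/w6.png",w["frame"]);crop(b["frame"],170,180,100,100,6,"pics/s6.png")
E
```

```text
time: 6.7
position: [0.5493, 0.258, 0.2301]
tcp_rot: [-3.116, 0.387, -0.004]
force: [0.4, 0.2, -1.0]
grip_width: 0.023
[0.54925692 0.25801202 0.23005189] [ 0.43021309  0.24877349 -0.98846165] [ 0.00085536  0.00438094 -0.03317013] 0.022992646757635397
```

View pics/w6.png

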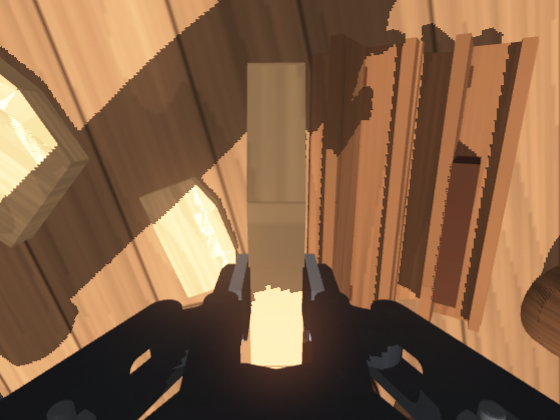

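View pics/s6.png

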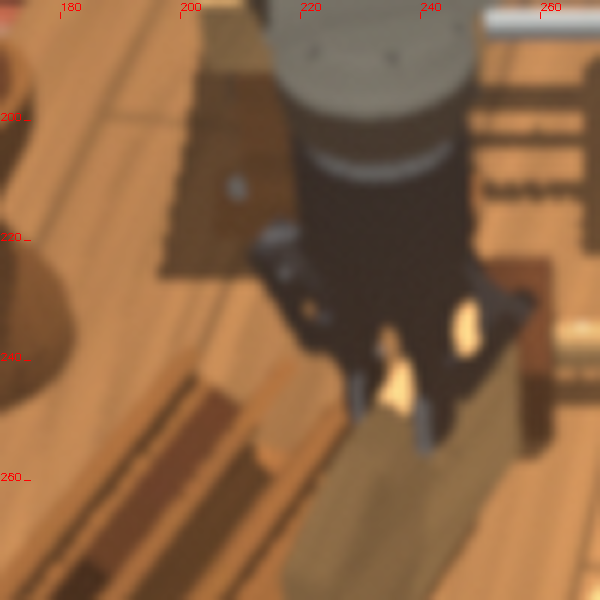

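The stave snapped upright in the grip: opening 23 mm, flat-top corners at (248,203), (305,203), (250,365) and (303,365). Next I'll work out where it sits relative to the tool.

Run:
```python
from h import *
np.set_printoptions(precision=4,suppress=True)
s,p,R=pose(); w,=cams("wrist")
crop(w["frame"],230,50,100,330,1.8,"pics/c6.png")
print(R)
for z in (.22,.225,.23,.235,.24,.245,.25):
  c=[R.T@(onz(w,*q,z)-p)*1000 for q in ((248,203),(305,203),(250,365),(303,365))]
  print(z,*[x[:2] for x in c])
a,b=cams("scene","side");crop(a["frame"],300,200,110,140,4,"pics/a6.png")
```

```text
[[ 0.9697 -0.2445  0.0006]
 [-0.2445 -0.9697  0.0003]
 [ 0.0005 -0.0005 -1.    ]]
0.22 [-12.2921 -37.2696] [ 11.3644 -37.269 ] [-13.3756  44.6531] [12.5115 44.6487]
0.225 [-11.8346 -38.6193] [ 10.8971 -38.6188] [-12.8758  40.101 ] [11.9993 40.0968]
0.23 [-11.3772 -39.9691] [ 10.4298 -39.9685] [-12.376   35.5489] [11.4872 35.5448]
0.235 [-10.9197 -41.3189] [  9.9626 -41.3183] [-11.8762  30.9968] [10.9751 30.9929]
0.24 [-10.4623 -42.6686] [  9.4953 -42.6681] [-11.3764  26.4446] [10.463  26.4409]
0.245 [-10.0048 -44.0184] [  9.028  -44.0179] [-10.8766  21.8925] [ 9.9508 21.8889]
0.25 [ -9.5474 -45.3681] [  8.5607 -45.3677] [-10.3768  17.3404] [ 9.4387 17.337 ]
```

View pics/c6.png

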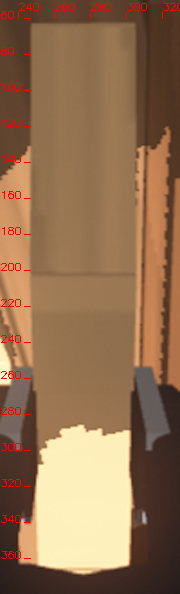

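View pics/a6.png

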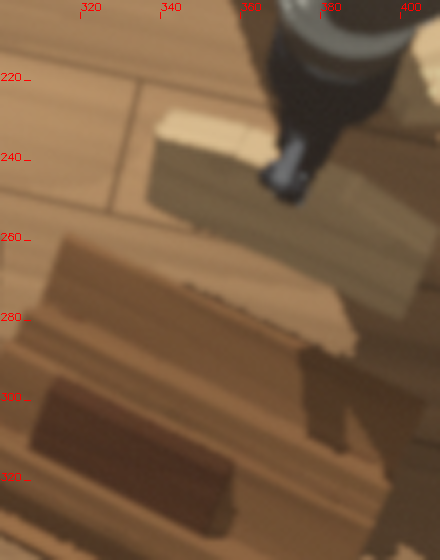

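Run:
```python
from h import *
np.set_printoptions(precision=4,suppress=True)
s,p,R=pose(); w,a,b=cams("wrist","scene","side")
for top in (.216,.22,.224,.228,.232,.236):
  f=(R.T@(onz(w,276.5,203,top)-p)*1000)[1]+40
  e=(R.T@(onz(w,276.5,64,top-.020)-p)*1000)[1]+95
  wd=[np.linalg.norm(onz(w,248,203,top)-onz(w,305,203,top)),np.linalg.norm(onz(w,247.5,64,top-.02)-onz(w,305.5,64,top-.02))]
  print(top,"yc from flat end",f,"from end",e,wd)
# predicted bottom corners for scene
for top in (.222,.226,.23):
  C=lambda x,y,z:p+R@np.array([x,y,0])*1e-3+np.array([0,0,top-p[2]-z*1e-3])
  print(top,"scene bottom back -y",proj(a,C(12,95+1,110)),"bottom back +y",proj(a,C(12,-94,110)),"top back -y",proj(a,C(12,96,20)),"top back +y",proj(a,C(12,-94,20)), "front top -y",proj(a,C(-12,96,20)))
```

```text
0.216 yc from flat end 3.527149539010786 from end 1.5637103366810123 [np.float64(0.024207568051572263), np.float64(0.025127658216832955)]
0.22 yc from flat end 2.4471869546000775 from end 2.137403315005912 [np.float64(0.023467555137639526), np.float64(0.02446136051148057)]
0.224 yc from flat end 1.3672243701893834 from end 2.711096293330826 [np.float64(0.02272754222370668), np.float64(0.023795062806128413)]
0.228 yc from flat end 0.2872617857786537 from end 3.2847892716557254 [np.float64(0.021987529309773927), np.float64(0.02312876510077603)]
0.232 yc from flat end -0.7927007986320262 from end 3.8584822499806535 [np.float64(0.021247516395841083), np.float64(0.022462467395423645)]
0.236 yc from flat end -1.8726633830427204 from end 4.4321752283055815 [np.float64(0.020507503481908343), np.float64(0.02179616969007138)]
0.222 scene bottom back -y [334.9314 249.3831] bottom back +y [398.9272 279.5168] top back -y [337.7867 233.0349] top back +y [405.4849 264.2375] front top -y [341.7002 226.1912]
0.226 scene bottom back -y [335.0519 248.6922] bottom back +y [399.2037 278.8722] top back -y [337.9209 232.2671] top back +y [405.7937 263.5185] front top -y [341.8428 225.4131]
0.23 scene bottom back -y [335.1731 247.9982] bottom back +y [399.4814 278.2246] top back -y [338.0558 231.4956] top back +y [406.1041 262.796 ] front top -y [341.9862 224.6313]
```

```bash
python3 -m handwheel '[20,0,0,-40,0, 20,5,15,-80,0, 20,20,50,-110,-0.06, 20,36,98,-130,-0.14, 20,52,144,-130,-0.22, 20,68,190,-130,-0.3, 20,84,236,-130,-0.38, 20,100,282,-130,-0.417, 20,116,328,-130,-0.417, 20,132,374,-130,-0.417]' 50
python3 - <<'E'
from h import *
np.set_printoptions(precision=4,suppress=True)
s,p,R=pose(); print(p,s["q"],s["force"],s["grip_width"]); yaw=np.arctan2(R[1,0],R[0,0]);print(yaw)
print(R.T@(np.array([.5963,-.2427,.36])-p)*1000, yaw-.168)
E
```

```text
time: 8.1
position: [0.585, -0.1392, 0.3576]
tcp_rot: [-3.13, -0.267, -0.0]
force: [1.6, 1.0, -1.9]
grip_width: 0.0227
[ 0.585  -0.1392  0.3576] [-0.2337  0.296   0.6277  1.9023  0.0001  1.167 ] [ 1.5889  1.0198 -1.8553] 0.022732271187083073
0.17006830135464826
[ -6.3933 103.8696  -2.3999] 0.00206830135464825
```

```bash
python3 -m handwheel '[20,-2,35,0,0, 20,-4,75,10,0, 20,-6,104,25,0, 20,-6,104,28,0, 20,-6,104,28,0]' 50
python3 - <<'E'
from h import *
np.set_printoptions(precision=4,suppress=True)
s,p,R=pose(); print(p,s["force"],s["grip_width"]); yaw=np.arctan2(R[1,0],R[0,0]);print(yaw)
w,a,b=cams("wrist","scene","side");cv2.imwrite("pics/w7.png",w["frame"])
crop(a["frame"],130,150,120,140,4,"pics/a7.png");crop(b["frame"],195,100,130,110,5,"pics/s7.png")
E
```

```text
time: 8.6
position: [0.5967, -0.2411, 0.3284]
tcp_rot: [-3.129, -0.265, 0.003]
force: [-0.0, -0.4, -1.7]
grip_width: 0.0229
[ 0.5967 -0.2411  0.3284] [-0.0481 -0.3546 -1.6755] 0.022902972247712015
0.16868714064207743
```

View pics/w7.png

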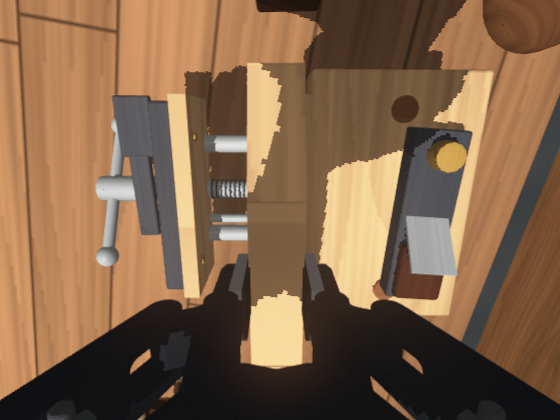

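View pics/a7.png

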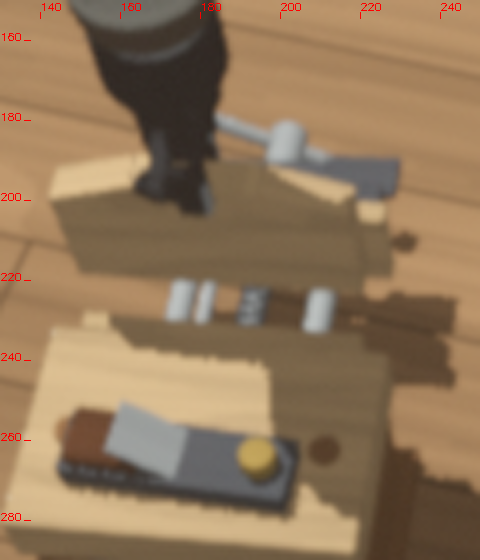

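View pics/s7.png

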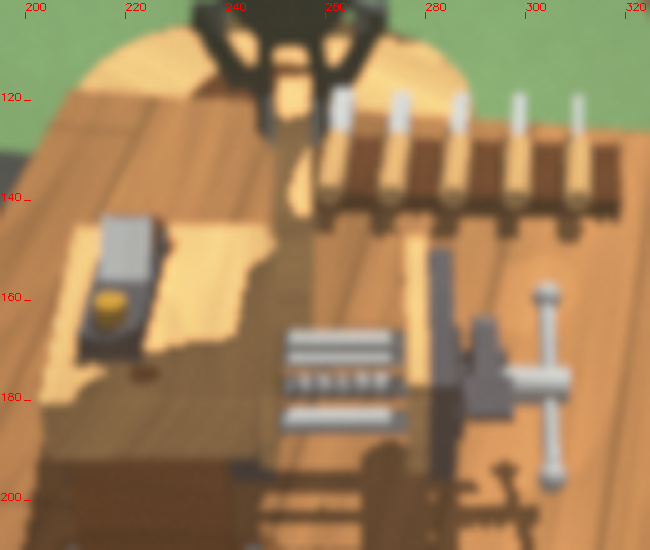

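The wrist view shows the bars at rows 144 (+y) and 235 (−y), columns 205–247. The front jaw's inner top edge runs (186,95)–(200,296). The bench's +y edge is at row 70 and its −y edge at row 314. I'll use these to refine the vise pose.

Run:
```python
from h import *
np.set_printoptions(precision=4,suppress=True)
s,p,R=pose(); w,=cams("wrist")
crop(w["frame"],100,50,200,260,2.3,"pics/c7.png")
yaw=.168; X=np.array([np.cos(yaw),np.sin(yaw),0]);Y=np.array([-X[1],X[0],0]);O=np.array([.618,-.239,0])
V=lambda q:np.array([(q-O)@X,(q-O)@Y,q[2]])
for n,u,z in (("bar+",(226,144),.114),("bar-",(230,235),.114),("fj+",(186,95),.17),("fj-",(200,296),.17),("bench+a",(320,70),.17),("bench+b",(490,72),.17),("bench-a",(355,314),.17),("bench-b",(448,314),.17),("bench back -",(449,314),.17),("bench back +",(491,72),.17),("ballN",(107,257),.141)):
    print(n,V(onz(w,*u,z)))
print("tcp",V(p))
```

```text
bar+ [-0.0738  0.0472  0.114 ]
bar- [-0.0735 -0.0533  0.114 ]
fj+ [-0.0966  0.0915  0.17  ]
fj- [-0.0973 -0.097   0.17  ]
bench+a [0.0135 0.1109 0.17  ]
bench+b [0.1514 0.1098 0.17  ]
bench-a [ 0.0587 -0.1172  0.17  ]
bench-b [ 0.1531 -0.1169  0.17  ]
bench back - [ 0.1541 -0.1169  0.17  ]
bench back + [0.1522 0.1098 0.17  ]
ballN [-0.2004 -0.0683  0.141 ]
tcp [-0.0208  0.0028  0.3306]
```

View pics/c7.png

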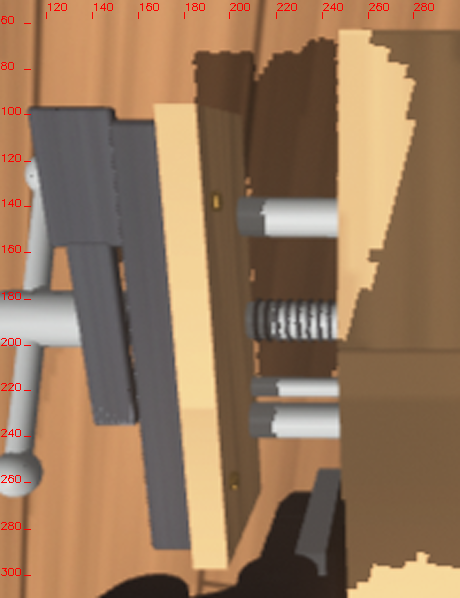

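```bash
python3 -m handwheel '[20,-5,4,0,0, 20,-5,4,35,0, 20,-5,4,65,0, 20,-5,4,80,0, 20,-5,4,87,0, 20,-5,4,87,0]' 50
python3 - <<'E'
from h import *
np.set_printoptions(precision=4,suppress=True)
s,p,R=pose(); print(p,s["force"],s["grip_width"])
w,a,b=cams("wrist","scene","side")
crop(a["frame"],130,150,120,140,4,"pics/a8.png");crop(b["frame"],195,100,130,110,5,"pics/s8.png")
E
```

```text
time: 9.4
position: [0.5924, -0.2453, 0.2424]
tcp_rot: [-3.13, -0.267, 0.001]
force: [-0.0, -0.1, -2.3]
grip_width: 0.0228
[ 0.5924 -0.2453  0.2424] [-0.0391 -0.0828 -2.2513] 0.022757988114940637
```

View pics/s8.png

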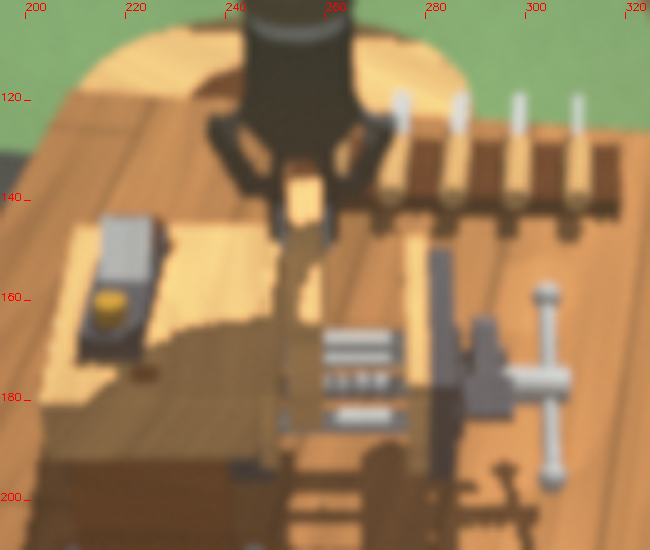

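View pics/a8.png

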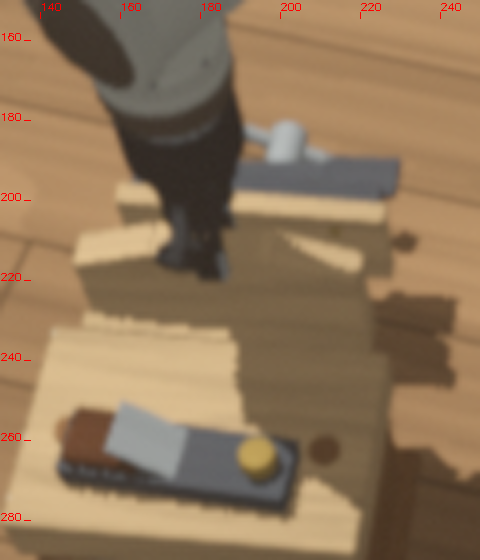

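The stave hangs between the jaws close to the rear jaw (side (256,165)), clear on both sides. I'll lower it onto the bars.

```bash
python3 -m handwheel '[20,0,0,3,0, 20,0,0,6,0, 20,0,0,7,0, 20,0,0,7,0]' 50;  python3 -m handwheel '[20,0,0,1,0,20,0,0,2,0, 20,0,0,2,0]'
```

```text
time: 9.95
position: [0.5926, -0.2455, 0.2354]
tcp_rot: [-3.13, -0.267, 0.001]
force: [1.0, 0.8, -1.9]
grip_width: 0.0228
time: 10.25
position: [0.5927, -0.2455, 0.2335]
tcp_rot: [-3.13, -0.267, 0.0]
force: [0.7, 0.5, -1.3]
grip_width: 0.0222
```

```bash
python3 -m handwheel '[20,0,0,1,0,20,0,0,1.5,0, 20,0,0,1.5,0]';python3 -m handwheel '[20,0,0,1,0,20,0,0,1.5,0, 20,0,0,1.5,0]'
```

```text
time: 10.55
position: [0.5927, -0.2455, 0.232]
tcp_rot: [-3.13, -0.267, 0.0]
force: [-0.5, 1.2, -1.8]
grip_width: 0.0224
time: 10.85
position: [0.5927, -0.2455, 0.2305]
tcp_rot: [-3.13, -0.267, 0.0]
force: [-0.4, 0.2, -1.7]
grip_width: 0.0226
```

```bash
python3 -m handwheel '[20,0,0,1,0,20,0,0,2,0, 20,0,0,2,0]';python3 -m handwheel '[20,0,0,1,0,20,0,0,2,0, 20,0,0,2,0]'
python3 - <<'E'
from h import *
s,p,R=pose();print(s["force"])
w,b=cams("wrist","side");cv2.imwrite("pics/w9.png",w["frame"])
crop(b["frame"],195,100,130,110,5,"pics/s9.png")
E
```

```text
time: 11.15
position: [0.5927, -0.2455, 0.2284]
tcp_rot: [-3.13, -0.267, 0.0]
force: [0.4, 0.3, -2.2]
grip_width: 0.0229
time: 11.45
position: [0.5927, -0.2453, 0.228]
tcp_rot: [3.13, 0.267, 0.002]
force: [-2.3, 2.9, 4.5]
grip_width: 0.0225
[-2.25777753  2.85517899  4.49078264]
```

View pics/w9.png

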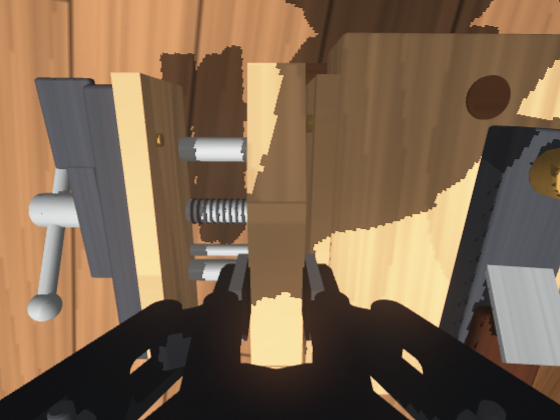

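View pics/s9.png

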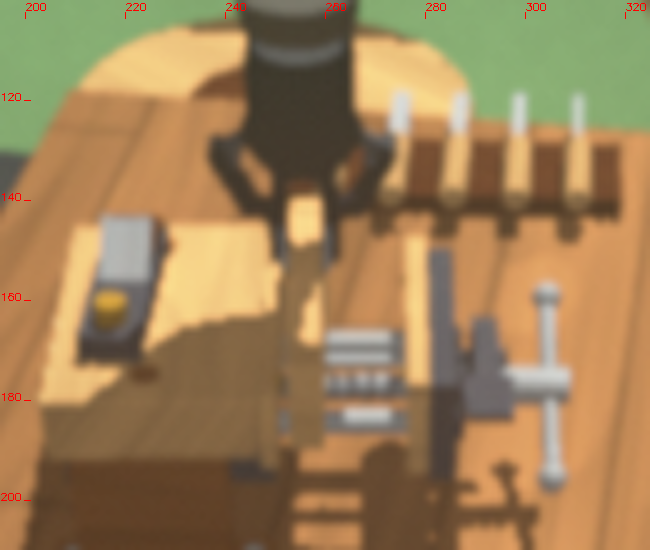

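The stave has touched down: force went from −2.2 to +4.5 N. I'll ease off, open and rise.

```bash
python3 -m handwheel '[24,0,0,-1,0, 28,0,0,-1,0, 34,0,0,-1,0, 42,0,0,-1,0, 48,0,0,-1,0, 48,0,0,-1,0]' 20; python3 -m handwheel '[48,0,0,-20,0, 48,0,0,-50,0, 48,0,0,-90,0, 48,0,0,-90,0]'
python3 - <<'E'
from h import *
w,b,a=cams("wrist","side","scene");cv2.imwrite("pics/w10.png",w["frame"])
crop(b["frame"],195,100,130,110,5,"pics/s10.png");crop(a["frame"],130,150,120,140,4,"pics/a10.png")
E
```

```text
time: 12.15
position: [0.5927, -0.2455, 0.2275]
tcp_rot: [-3.13, -0.267, 0.0]
force: [-0.6, -0.6, 0.7]
grip_width: 0.0481
time: 12.55
position: [0.5933, -0.2458, 0.3236]
tcp_rot: [3.127, 0.266, 0.011]
force: [0.6, -0.9, 0.2]
grip_width: 0.048
```

View pics/w10.png

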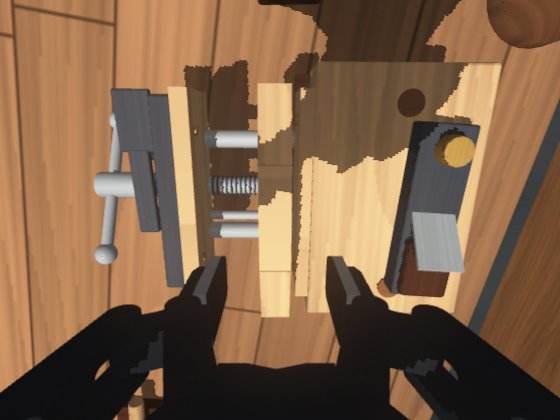

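View pics/s10.png

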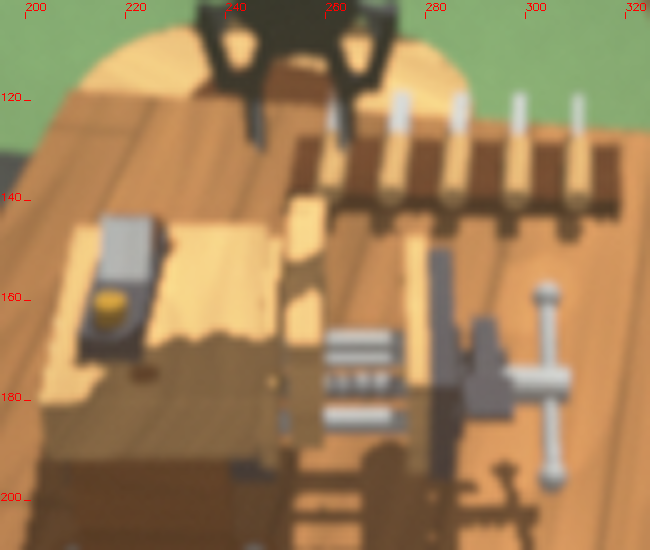

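The stave stands upright and free (wrist columns 259–291, flat ends at rows 137 and 271). I'll check its offset and the lever pad position.

```bash
cat >> h.py <<'E'
yaw=.168; VX=np.array([np.cos(yaw),np.sin(yaw),0]);VY=np.array([-VX[1],VX[0],0]);VO=np.array([.6165,-.2423,0])
V=lambda q:np.array([(q-VO)@VX,(q-VO)@VY,q[2]])
W=lambda v:VO+v[0]*VX+v[1]*VY+np.array([0,0,v[2]])
E
python3 - <<'E'
from h import *
np.set_printoptions(precision=4,suppress=True)
w,a,b=cams("wrist","scene","side");s,p,R=pose()
print("tcp",V(p))
for n,u,z in (("flat+L",(258.5,137),.224),("flat+R",(291.5,137),.224),("flat-L",(258.5,271),.224),("flat-R",(291.5,271),.224),("end+",(275,84),.204),("end-",(275,316),.204),("fj+",(186,88),.17),("bar+",(232,138.5),.114),("bar-",(232,230),.114),("paddle TL",(112,90),.142),("TR",(148,90),.142),("BL",(118,150),.142),("BR",(155,150),.142),("ball",(106,254.5),.141)):
    print(n,V(onz(w,*u,z)))
crop(w["frame"],80,70,150,230,2.5,"pics/c10.png")
E
```

```text
tcp [-0.0242  0.001   0.3162]
flat+L [-0.0365  0.0599  0.224 ]
flat+R [-0.015   0.0599  0.224 ]
flat-L [-0.0379 -0.0367  0.224 ]
flat-R [-0.0135 -0.0366  0.224 ]
end+ [-0.0259  0.0939  0.204 ]
end- [-0.0257 -0.089   0.204 ]
fj+ [-0.0958  0.0939  0.17  ]
bar+ [-0.0688  0.0517  0.114 ]
bar- [-0.0724 -0.0445  0.114 ]
paddle TL [-0.1675  0.0944  0.142 ]
TR [-0.1363  0.0944  0.142 ]
BL [-0.1695  0.043   0.142 ]
BR [-0.1357  0.0431  0.142 ]
ball [-0.1966 -0.0612  0.141 ]
```

View pics/c10.png

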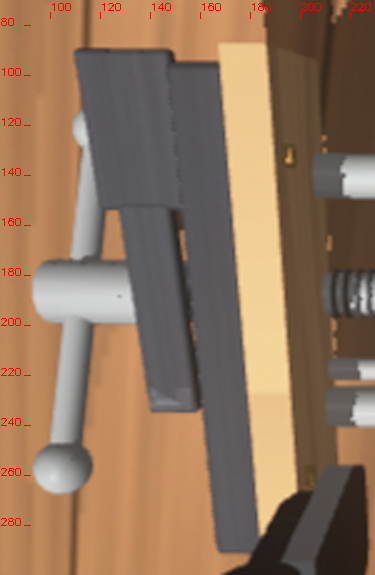

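```bash
python3 -m handwheel '[30,-20,-10,0,-0.15, 0,-50,-25,0,-0.3, 0,-80,-40,0,-0.45, 0,-110,-55,0,-0.6, 0,-129,-69,0,-0.75, 0,-129,-69,0,-0.9, 0,-129,-69,0,-1.04, 0,-129,-69,0,-1.18, 0,-129,-69,0,-1.32, 0,-129,-69,0,-1.46]' 60; python3 -m handwheel '[0,0,0,0,-0.111, 0,0,0,0,-0.111]'
python3 - <<'E'
from h import *
np.set_printoptions(precision=4,suppress=True)
s,p,R=pose();print(V(p),p,R,s["q"]); print(R.T@(W([-.153,.07,.20])-p)*1000,np.arctan2(R[1,0],R[0,0])-yaw)
w,b,a=cams("wrist","side","scene");cv2.imwrite("pics/w11.png",w["frame"])
crop(b["frame"],195,90,130,120,5,"pics/s11.png");crop(a["frame"],130,150,120,140,4,"pics/a11.png")
E
```

```text
time: 13.85
position: [0.4535, -0.1992, 0.3167]
tcp_rot: [-2.147, -2.291, 0.001]
force: [0.6, 0.0, -0.5]
grip_width: 0.0001
time: 14.05
position: [0.4536, -0.1992, 0.3168]
tcp_rot: [-2.022, -2.403, 0.001]
force: [1.1, -0.7, -0.3]
grip_width: -0.0004
[-0.1534  0.0697  0.3168] [ 0.4536 -0.1992  0.3168] [[-0.171   0.9853 -0.0011]
 [ 0.9853  0.171   0.0005]
 [ 0.0007 -0.001  -1.    ]] [-0.4138 -0.009   0.2022  1.7832  0.     -0.5856]
[  0.1714   0.5228 116.8419] 1.5746346562772084
```

View pics/w11.png

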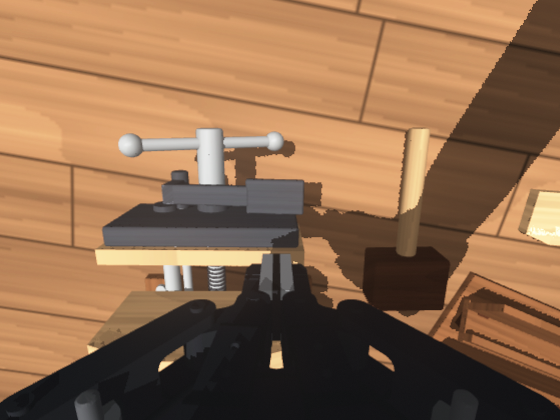

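View pics/s11.png

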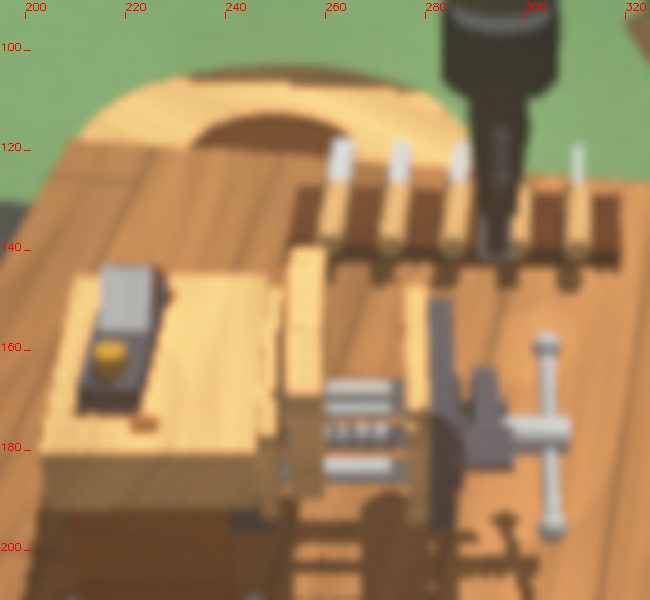

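Run:
```python
from h import *
np.set_printoptions(precision=4,suppress=True)
w,=cams("wrist")
for u,z in (((247,180),.142),((303,180),.142),((246,214),.142),((304,214),.142),((108,245),.165),((298,245),.165),((131,145.5),.1),((275,142),.1)):
    print(u,V(onz(w,*u,z)))
```

```text
(247, 180) [-0.1704  0.0417  0.142 ]
(303, 180) [-0.1704  0.0942  0.142 ]
(246, 214) [-0.1371  0.0398  0.142 ]
(304, 214) [-0.137  0.096  0.142]
(108, 245) [-0.1144 -0.0855  0.165 ]
(298, 245) [-0.1143  0.0891  0.165 ]
(131, 145.5) [-0.1988 -0.0817  0.1   ]
(275, 142) [-0.2022  0.0679  0.1   ]
```

```bash
python3 -m handwheel '[0,0,0,45,0, 0,0,0,90,0, 0,0,0,125,0, 0,0,0,145,0, 0,0,0,150,0, 0,0,0,150,0]'; python3 -m handwheel '[0,0,0,4,0, 0,0,0,8,0, 0,0,0,12,0, 0,0,0,12,0]'
```

```text
time: 14.85
position: [0.4537, -0.1993, 0.1675]
tcp_rot: [-2.025, -2.401, 0.0]
force: [0.1, 0.3, 0.9]
grip_width: -0.0001
time: 15.25
position: [0.4544, -0.1989, 0.1569]
tcp_rot: [2.024, 2.402, 0.003]
force: [-1.6, 4.0, 10.3]
grip_width: 0.0001
```

```bash
python3 -m handwheel '[0,0,0,4,0, 0,0,0,8,0, 0,0,0,10,0, 0,0,0,10,0]'
python3 - <<'E'
from h import *
np.set_printoptions(precision=4,suppress=True)
s,p,R=pose();print(V(p))
w,b=cams("wrist","side");cv2.imwrite("pics/w12.png",w["frame"])
crop(b["frame"],195,90,130,120,5,"pics/s12.png")
E
```

```text
time: 15.65
position: [0.4544, -0.1976, 0.1476]
tcp_rot: [-2.023, -2.403, -0.007]
force: [-4.7, 13.4, 14.8]
grip_width: 0.0001
[-0.1524  0.0712  0.1476]
```

View pics/w12.png

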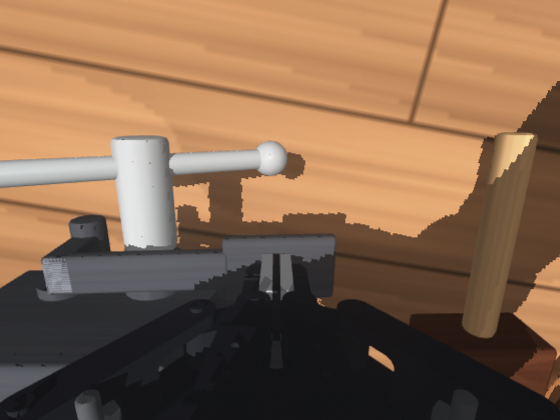

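View pics/s12.png

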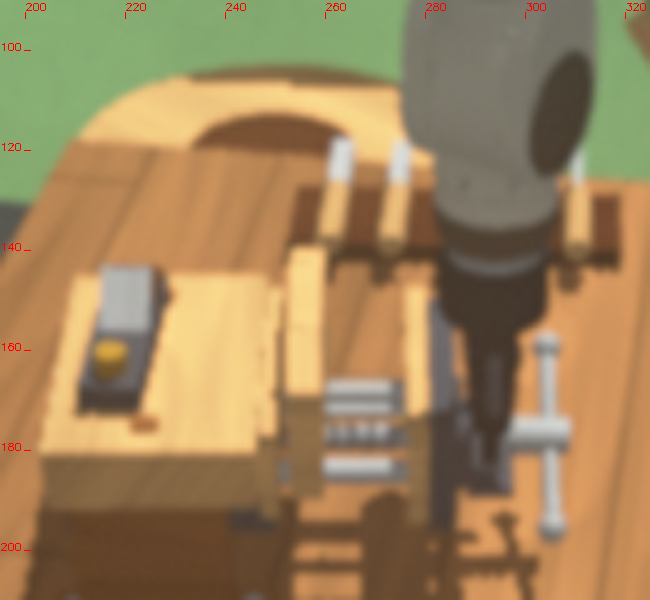

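```bash
python3 -m handwheel '[0,0,4,2,0, 0,0,8,2,0, 0,0,12,2,0, 0,0,16,2,0, 0,0,22,2,0, 0,0,29,2,0, 0,0,36,2,0, 0,0,43,2,0, 0,0,50,2,0, 0,0,54,2,0]'
python3 - <<'E'
from h import *
np.set_printoptions(precision=4,suppress=True)
s,p,R=pose();print(V(p), R.T@s["force"])
b,a=cams("side","scene")
crop(b["frame"],195,90,130,120,5,"pics/s13.png");crop(a["frame"],130,150,120,140,4,"pics/a13.png")
E
```

```text
time: 16.75
position: [0.5079, -0.1891, 0.1459]
tcp_rot: [2.023, 2.402, 0.004]
force: [-5.7, 7.6, 14.6]
grip_width: -0.0003
[-0.0982  0.0706  0.1459] [  8.4591  -4.2965 -14.6429]
```

View pics/s13.png

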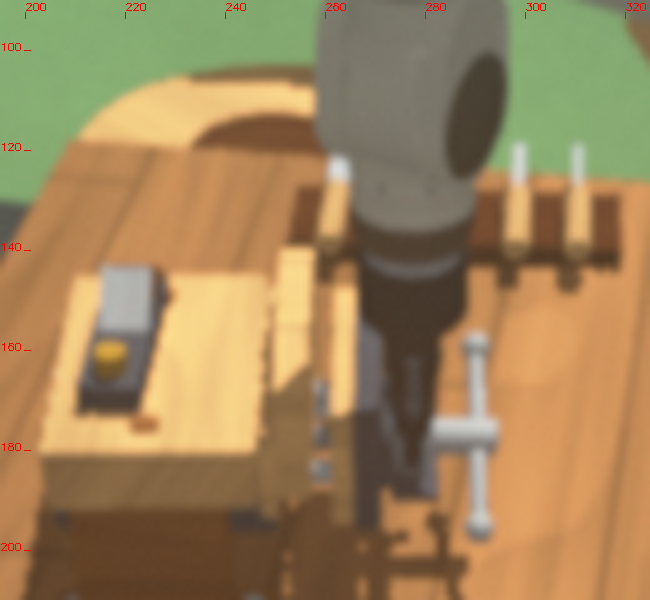

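View pics/a13.png

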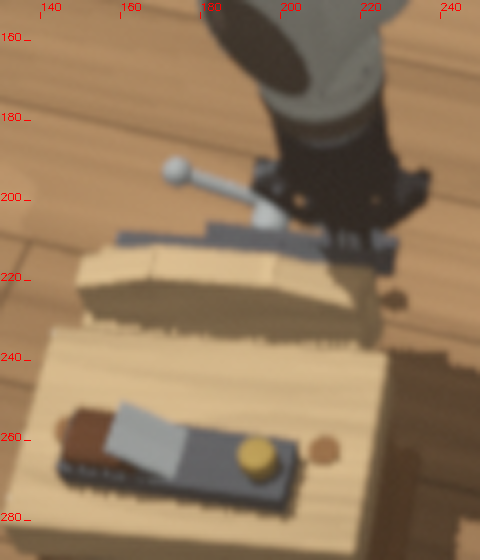

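```bash
python3 -m handwheel '[0,0,4,0,0, 0,0,8,0,0, 0,0,11,0,0, 0,0,14,0,0, 0,0,16,0,0]'
python3 - <<'E'
from h import *
np.set_printoptions(precision=4,suppress=True)
s,p,R=pose();print(V(p), R.T@s["force"])
b,=cams("side")
crop(b["frame"],235,115,75,85,8,"pics/s14.png")
E
```

```text
time: 17.35
position: [0.523, -0.1868, 0.1459]
tcp_rot: [2.024, 2.402, 0.002]
force: [-7.1, 3.6, 12.8]
grip_width: 0.0002
[-0.0829  0.0704  0.1459] [  4.7216  -6.4001 -12.8182]
```

View pics/s14.png

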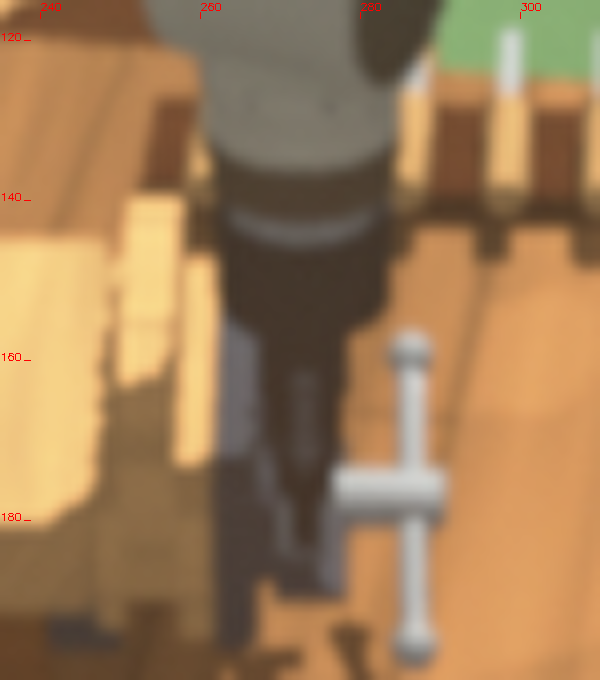

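```bash
for i in 1 2; do python3 -m handwheel '[0,0,2,0,0, 0,0,4,0,0, 0,0,4,0,0]'; done; python3 -m handwheel '[0,0,1.5,0,0, 0,0,3,0,0, 0,0,3,0,0]'
python3 - <<'E'
from h import *
np.set_printoptions(precision=4,suppress=True)
s,p,R=pose();print(V(p), R.T@s["force"])
b,=cams("side")
crop(b["frame"],235,115,75,85,8,"pics/s15.png")
E
```

```text
time: 17.7
position: [0.5267, -0.1868, 0.1457]
tcp_rot: [2.024, 2.401, 0.0]
force: [-7.1, 2.8, 13.3]
grip_width: 0.0002
time: 18.0
position: [0.5307, -0.1864, 0.1457]
tcp_rot: [2.024, 2.401, -0.0]
force: [-7.9, 0.9, 13.4]
grip_width: -0.0001
time: 18.3
position: [0.5318, -0.1863, 0.1457]
tcp_rot: [-2.026, -2.4, 0.005]
force: [-18.6, 0.2, 17.6]
grip_width: -0.0001
[-0.0741  0.0694  0.1457] [  3.2544 -18.3577 -17.54  ]
```

View pics/s15.png

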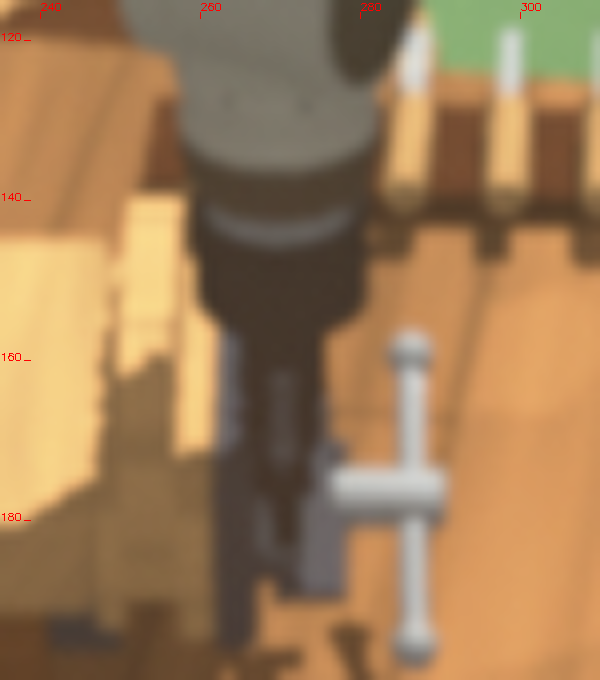

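```bash
python3 -m handwheel '[0,0,1,0,0, 0,0,2,0,0, 0,0,2,0,0]'
python3 - <<'E'
from h import *
np.set_printoptions(precision=4,suppress=True)
s,p,R=pose();print(V(p), R.T@s["force"])
b,a,w=cams("side","scene","wrist");cv2.imwrite("pics/w16.png",w["frame"])
crop(b["frame"],235,115,75,85,8,"pics/s16.png");crop(a["frame"],140,180,100,70,6,"pics/a16.png")
E
```

```text
time: 18.65
position: [0.5319, -0.1862, 0.1457]
tcp_rot: [-2.025, -2.398, 0.009]
force: [-30.6, -1.8, 22.6]
grip_width: -0.0004
[-0.0741  0.0694  0.1457] [  3.354  -30.5858 -22.3998]
```

View pics/a16.png

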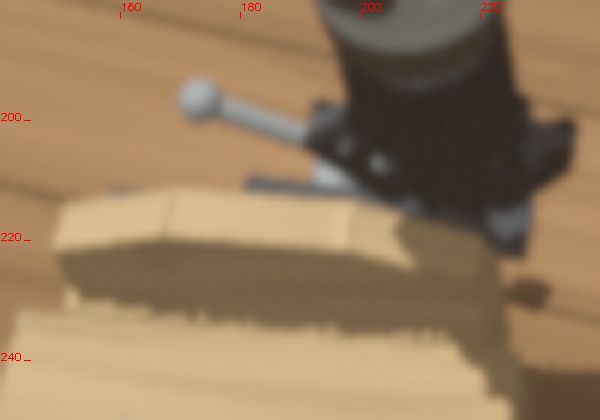

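View pics/s16.png

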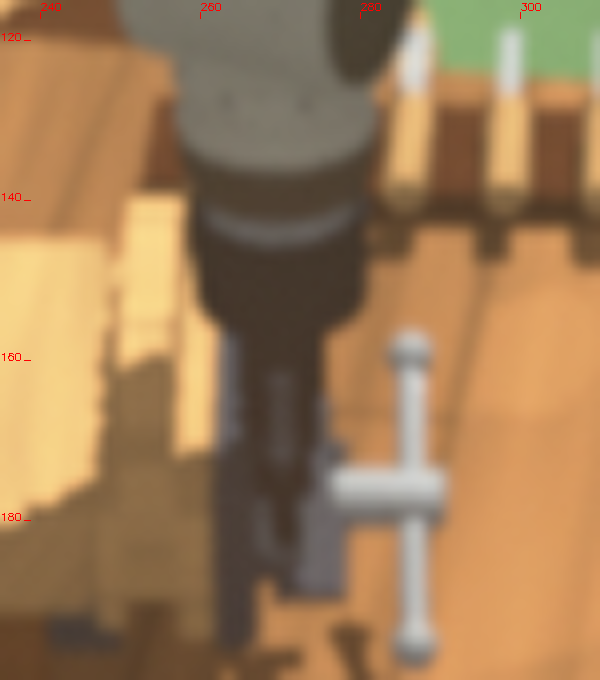

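The T-bar stayed at side (286,176) while the tool advanced and the push rose from 18 to 30 N, so the jaw is hard up against the stave. I'll lift straight up, keeping the push on so the jaw isn't dragged back.

```bash
python3 -m handwheel '[0,0,0,-6,0, 0,0,0,-14,0, 0,0,0,-22,0, 0,0,-1,-28,0, 0,0,-5,-34,0, 0,0,-12,-50,0, 0,0,-25,-80,0, 0,0,-45,-110,0, 0,0,-85,-130,0, 0,0,-130,-150,0]'
python3 - <<'E'
from h import *
np.set_printoptions(precision=4,suppress=True)
s,p,R=pose();print(p,V(p), s["force"])
b,a,w=cams("side","scene","wrist");cv2.imwrite("pics/w17.png",w["frame"])
crop(b["frame"],215,115,95,90,7,"pics/s17.png");crop(a["frame"],140,170,100,80,6,"pics/a17.png")
E
```

```text
time: 19.8
position: [0.4067, -0.2073, 0.2958]
tcp_rot: [2.022, 2.402, 0.001]
force: [1.1, -1.8, -0.5]
grip_width: 0.0001
[ 0.4067 -0.2073  0.2958] [-0.201   0.0696  0.2958] [ 1.0929 -1.831  -0.519 ]
```

View pics/w17.png

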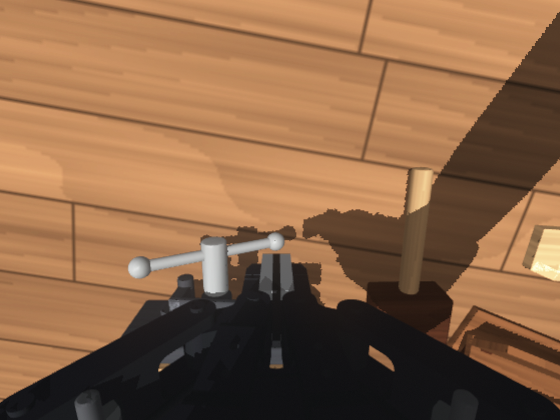

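View pics/s17.png

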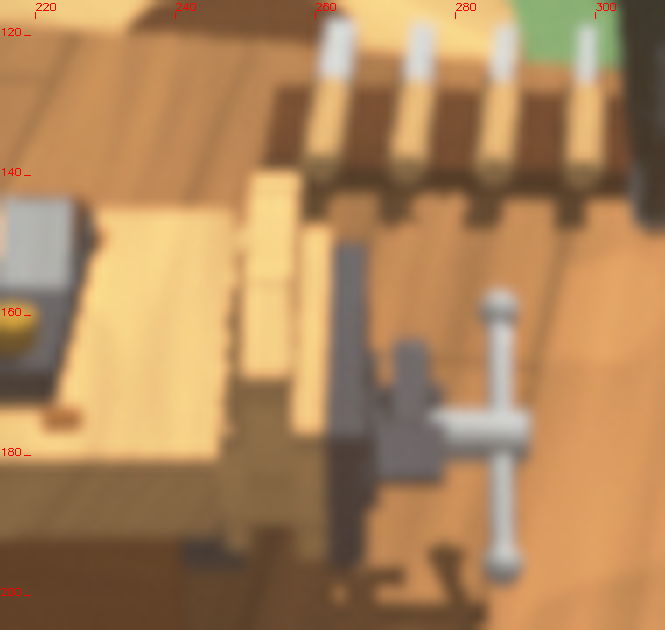

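View pics/a17.png

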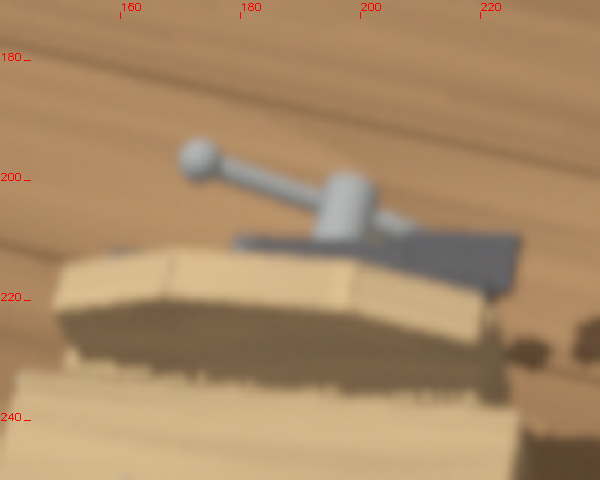

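The stave stands upright with the front jaw against it and the lever is back up. The raised right-hand ball is at scene (173,196.5), side (286,158.7) and wrist (140,267).

Run:
```python
from h import *
np.set_printoptions(precision=4,suppress=True)
b,a,w=cams("side","scene","wrist");s,p,R=pose()
X,e=tri((a,173.2,196.5),(b,286.3,158.7),(w,140,267));print("ballR",V(X),e)
X2,e2=tri((b,286.5,196.5),(w,276,241));print("ballL",V(X2),e2)
m=(X+X2)/2;print("hub",V(m),np.linalg.norm(X-X2)); d=V(X)-V(m);print("elev",np.degrees(np.arctan2(d[2],-d[1])))
```

```text
ballR [-0.1341 -0.0638  0.1361] 0.0029058145122759357
ballL [-0.133   0.0684  0.0626] 0.0005382543939995034
hub [-0.1335  0.0023  0.0994] 0.15135071812657783
elev 29.079511881264242
```

```bash
python3 -m handwheel '[0,-40,20,0,0, 0,-80,40,0,0, 0,-120,60,10,0, 0,-137,64,50,0, 0,-137,64,90,0, 0,-137,64,112,0, 0,-137,64,112,0]' 60
python3 - <<'E'
from h import *
np.set_printoptions(precision=4,suppress=True)
s,p,R=pose();print(p,V(p), s["force"])
b,a,w=cams("side","scene","wrist");cv2.imwrite("pics/w18.png",w["frame"])
crop(b["frame"],215,85,105,120,6,"pics/s18.png")
E
```

```text
time: 20.8
position: [0.4931, -0.3303, 0.1763]
tcp_rot: [-2.018, -2.397, 0.001]
force: [0.6, 0.1, -0.6]
grip_width: -0.0005
[ 0.4931 -0.3303  0.1763] [-0.1363 -0.0661  0.1763] [ 0.6117  0.118  -0.5813]
```

View pics/w18.png

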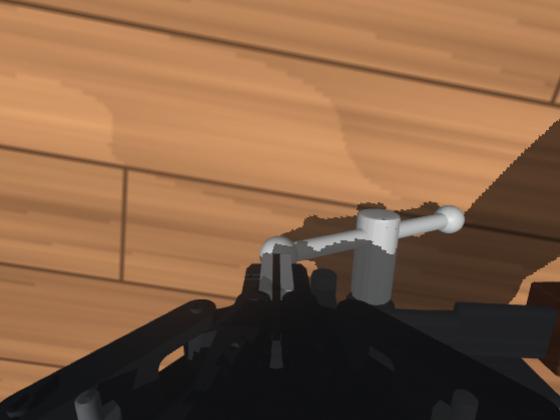

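View pics/s18.png

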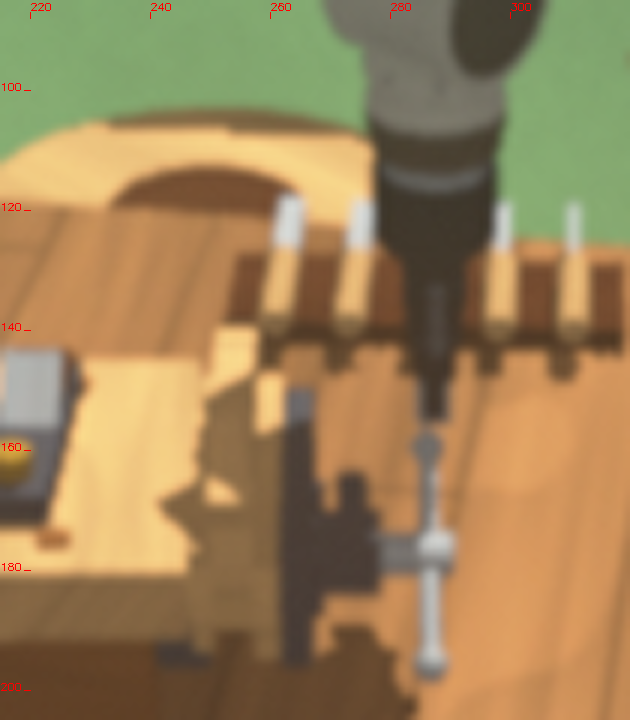

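```bash
python3 -m handwheel '[0,0,0,8,0, 0,-2,0,14,0, 0,-4,0,20,0, 0,-5,0,26,0, 0,-6,0,32,0, 0,-6,0,32,0]'
python3 - <<'E'
from h import *
np.set_printoptions(precision=4,suppress=True)
s,p,R=pose();print(V(p), s["force"])
b,=cams("side")
crop(b["frame"],215,85,105,120,6,"pics/s19.png")
E
```

```text
time: 21.55
position: [0.4951, -0.3381, 0.1497]
tcp_rot: [2.024, 2.401, -0.0]
force: [0.1, -1.7, 1.9]
grip_width: -0.0002
[-0.1357 -0.0742  0.1497] [ 0.0711 -1.6671  1.8733]
```

View pics/s19.png

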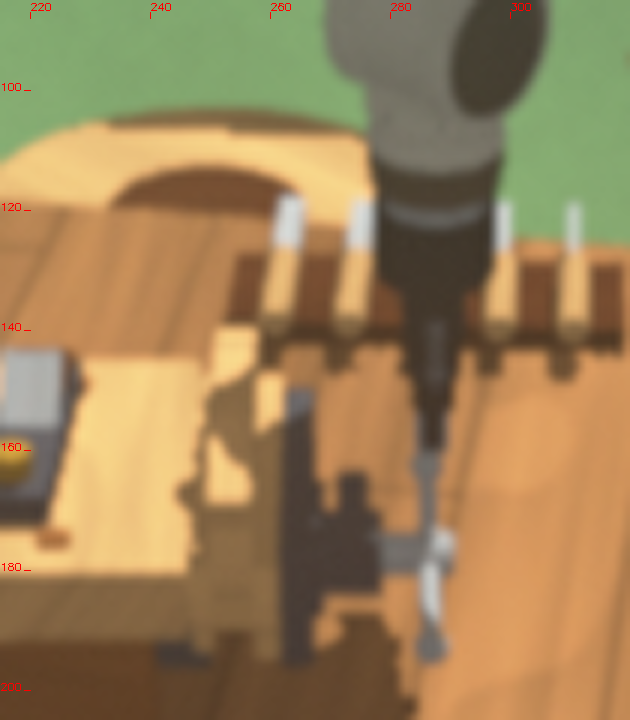

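```bash
python3 -m handwheel '[0,-1,0,8,0, 0,-1,0,16,0, 0,0,0,24,0, 0,1,0,31,0, 0,3,0,38,0, 0,5,0,44,0, 0,5,0,44,0]'
python3 - <<'E'
from h import *
np.set_printoptions(precision=4,suppress=True)
s,p,R=pose();print(V(p), s["force"])
b,w=cams("side","wrist");cv2.imwrite("pics/w20.png",w["frame"])
crop(b["frame"],215,85,105,120,6,"pics/s20.png")
E
```

```text
time: 22.3
position: [0.4939, -0.3322, 0.1051]
tcp_rot: [-2.024, -2.402, -0.0]
force: [0.3, -0.5, 0.6]
grip_width: -0.0003
[-0.1359 -0.0681  0.1051] [ 0.265  -0.5131  0.551 ]
```

View pics/s20.png

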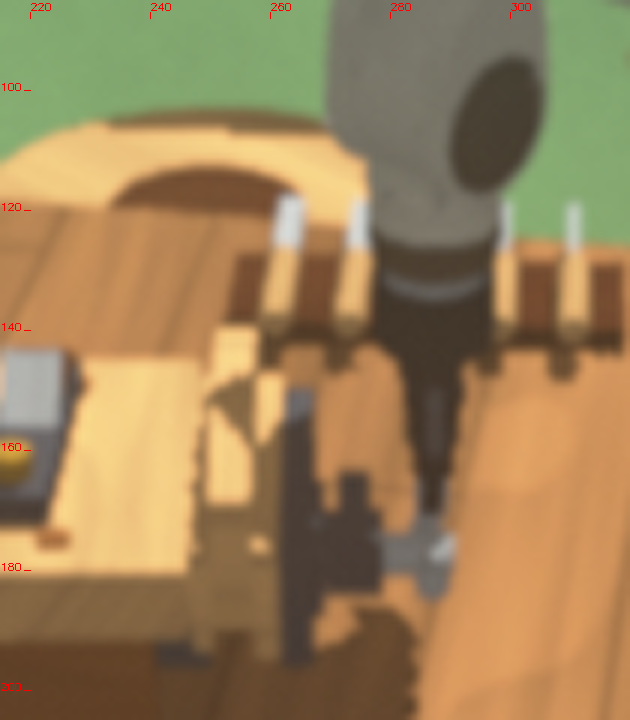

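View pics/w20.png

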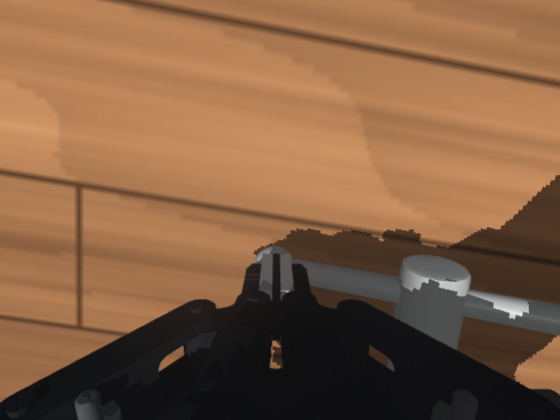

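```bash
python3 -m handwheel '[0,2,0,4,0, 0,4,0,8,0, 0,6,0,12,0]'; python3 -m handwheel '[0,-4,0,-30,0, 0,-4,0,-70,0, 0,-4,0,-110,0, 0,20,0,-130,0, 0,60,0,-130,0]'
python3 - <<'E'
from h import *
np.set_printoptions(precision=4,suppress=True)
s,p,R=pose();print(V(p), s["force"])
b,w,a=cams("side","wrist","scene");cv2.imwrite("pics/w21.png",w["frame"])
crop(b["frame"],215,85,105,120,6,"pics/s21.png");crop(a["frame"],140,170,100,80,6,"pics/a21.png")
E
```

```text
time: 22.7
position: [0.4932, -0.3267, 0.0937]
tcp_rot: [2.024, 2.401, -0.0]
force: [0.7, -3.3, 4.4]
grip_width: -0.0001
time: 23.2
position: [0.4835, -0.2678, 0.2257]
tcp_rot: [2.025, 2.398, 0.002]
force: [0.5, 0.4, 0.2]
grip_width: -0.0001
[-0.1354 -0.0029  0.2257] [0.5184 0.3725 0.19  ]
```

View pics/s21.png

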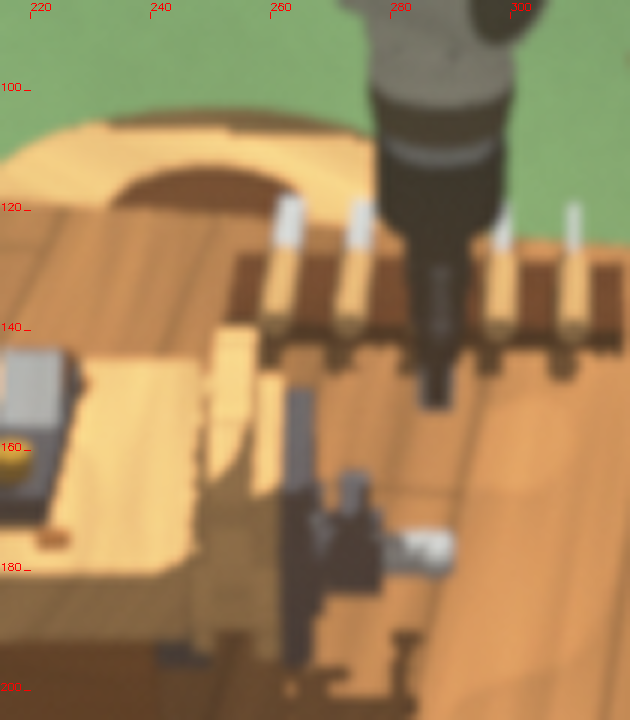

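View pics/w21.png

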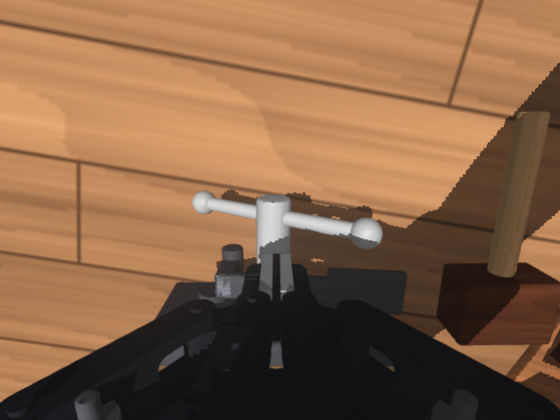

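View pics/a21.png

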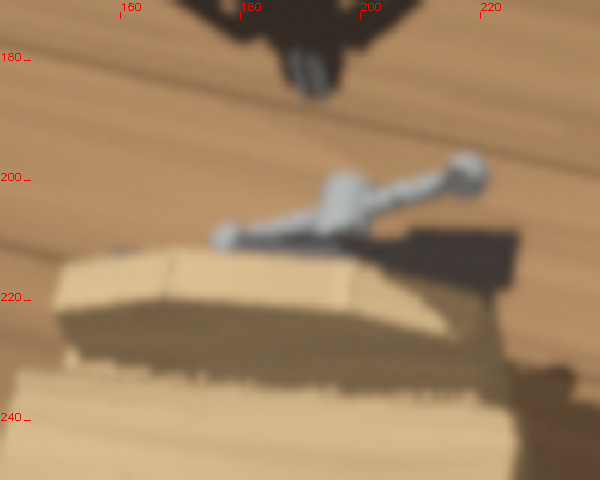

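```bash
python3 -m handwheel '[0,45,1,0,0, 0,85,1,0,0, 0,105,1,20,0, 0,105,1,55,0, 0,105,1,75,0, 0,105,1,75,0]'
python3 - <<'E'
from h import *
np.set_printoptions(precision=4,suppress=True)
s,p,R=pose();print(V(p), s["force"])
w,=cams("wrist");cv2.imwrite("pics/w22.png",w["frame"])
E
```

```text
time: 23.95
position: [0.4644, -0.1632, 0.145]
tcp_rot: [-2.021, -2.398, 0.003]
force: [-1.3, 0.6, -0.1]
grip_width: -0.0004
[-0.1367  0.1034  0.145 ] [-1.2639  0.6447 -0.1221]
```

View pics/w22.png

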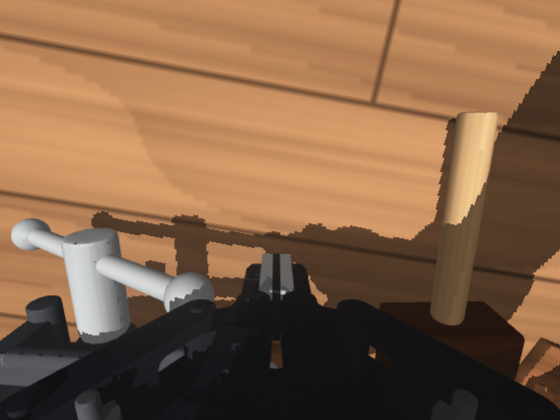

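```bash
python3 -m handwheel '[0,-8,0,0,0, 0,-16,0,-2,0, 0,-22,0,-8,0, 0,-29,0,-14,0, 0,-37,0,-20,0, 0,-45,0,-25,0, 0,-54,0,-28,0, 0,-54,0,-28,0]'
python3 - <<'E'
from h import *
np.set_printoptions(precision=4,suppress=True)
s,p,R=pose();print(V(p), s["force"])
b,w=cams("side","wrist");cv2.imwrite("pics/w23.png",w["frame"])
crop(b["frame"],215,85,105,120,6,"pics/s23.png")
E
```

```text
time: 24.8
position: [0.4753, -0.215, 0.1854]
tcp_rot: [2.021, 2.401, 0.012]
force: [-22.2, 29.8, 56.1]
grip_width: -0.0003
[-0.1346  0.0505  0.1854] [-22.1562  29.8373  56.1304]
```

View pics/w23.png

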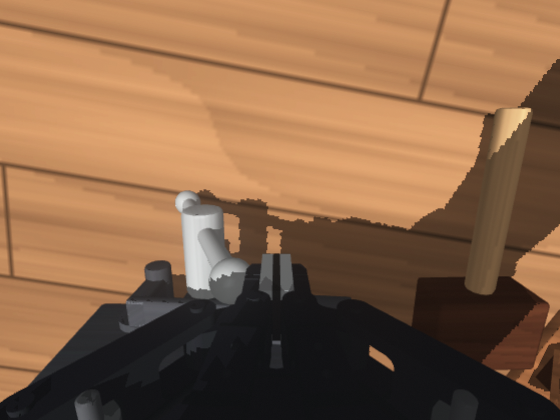

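View pics/s23.png

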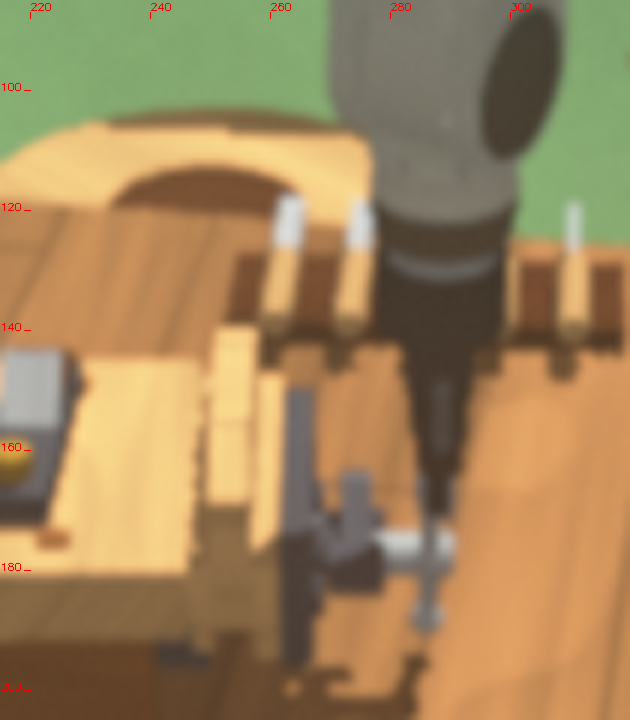

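```bash
python3 -m handwheel '[0,6,0,0,0, 0,15,0,0,0, 0,25,0,-10,0, 0,35,0,-40,0, 0,35,0,-70,0, 0,35,0,-70,0]'
python3 - <<'E'
from h import *
np.set_printoptions(precision=4,suppress=True)
s,p,R=pose();print(V(p), s["force"])
b,w,a=cams("side","wrist","scene");cv2.imwrite("pics/w24.png",w["frame"])
crop(b["frame"],215,85,105,120,6,"pics/s24.png");crop(a["frame"],140,170,100,80,6,"pics/a24.png")
E
```

```text
time: 25.5
position: [0.4703, -0.1826, 0.2512]
tcp_rot: [2.021, 2.398, 0.003]
force: [-0.3, -0.9, -0.3]
grip_width: 0.0003
[-0.1342  0.0833  0.2512] [-0.3009 -0.8974 -0.3059]
```

View pics/w24.png

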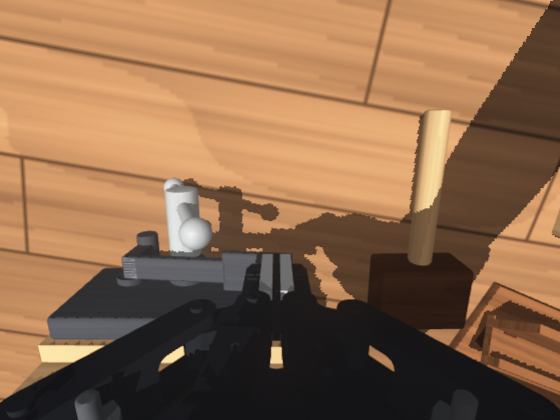

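View pics/s24.png

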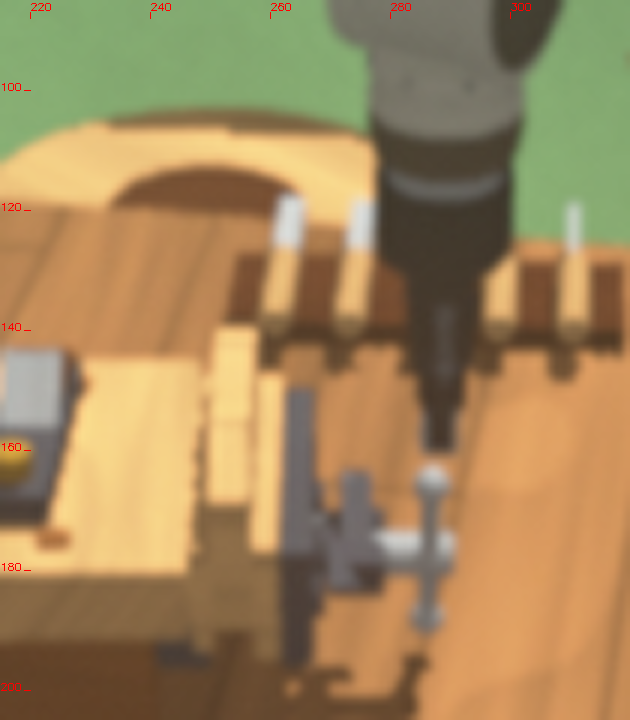

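View pics/a24.png

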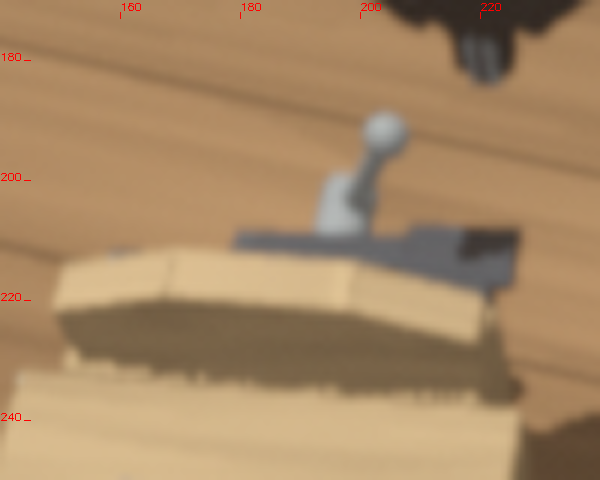

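Run:
```python
from h import *
np.set_printoptions(precision=4,suppress=True)
b,a,w=cams("side","scene","wrist")
X,e=tri((a,203.8,192),(b,286.8,164.7),(w,195.5,234));v=V(X);print("ball",v,e,"theta",np.degrees(np.arctan2(v[2]-.1,v[1]-.001)))
```

```text
ball [-0.1342  0.0295  0.171 ] 0.0028232070722981084 theta 68.09988245603292
```

```bash
python3 -m handwheel '[0,0,0,40,0, 0,0,0,62,0, 0,0,0,62,0, 0,-10,0,62,0, 0,-20,0,62,0, 0,-28,0,62,0]'
python3 - <<'E'
from h import *
s,p,R=pose();print(V(p), R.T@s["force"])
E
python3 -m handwheel '[0,-4,0,-2,0, 0,-8,0,-3,0, 0,-12,0,-3,0]'
python3 - <<'E'
from h import *
s,p,R=pose();print(V(p), R.T@s["force"])
E
```

```text
time: 26.4
position: [0.4747, -0.2115, 0.186]
tcp_rot: [2.024, 2.4, 0.001]
force: [0.1, -0.2, -0.8]
grip_width: 0.0002
[-0.134664    0.05411745  0.18597147] [-0.23491409  0.08775183  0.75701061]
time: 26.7
position: [0.4761, -0.2213, 0.1893]
tcp_rot: [-2.024, -2.402, -0.004]
force: [-5.5, 11.4, 18.6]
grip_width: 0.0001
[-0.13493209  0.0441919   0.18929077] [ 12.25403665  -3.47526626 -18.53682088]
```

```bash
python3 -m handwheel '[0,8,0,-10,0, 20,8,0,-45,0, 40,-10,0,-65,0, 42,-20,0,-65,0, 42,-20,0,-60,0, 42,-20,0,-60,0]' 60
python3 - <<'E'
from h import *
np.set_printoptions(precision=4,suppress=True)
s,p,R=pose();print(V(p), R.T@s["force"])
b,w,a=cams("side","wrist","scene");cv2.imwrite("pics/w25.png",w["frame"])
crop(a["frame"],140,130,100,110,5,"pics/a25.png")
E
```

```text
time: 27.3
position: [0.4789, -0.2414, 0.2457]
tcp_rot: [-2.024, -2.4, 0.001]
force: [0.1, -0.6, -1.3]
grip_width: 0.042
[-0.1355  0.0239  0.2457] [-0.5565 -0.0354  1.2763]
```

View pics/w25.png

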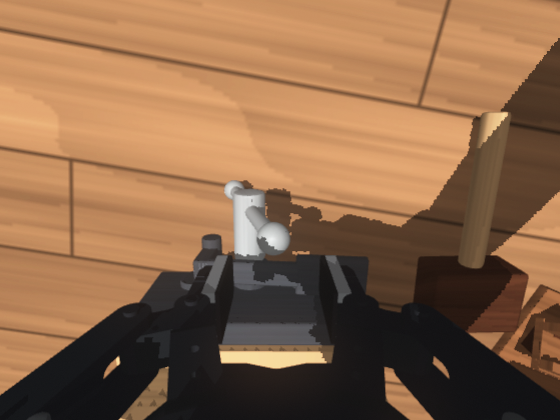

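View pics/a25.png

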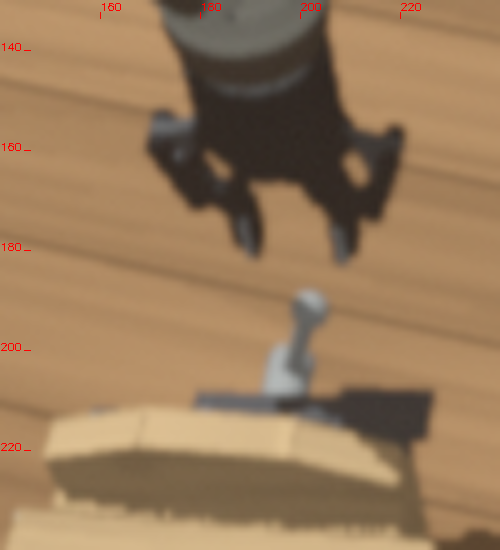

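```bash
python3 -m handwheel '[42,0,0,35,0, 42,0,0,60,0, 42,0,0,70,0, 30,0,0,70,0, 30,0,0,70,0]'
python3 - <<'E'
from h import *
np.set_printoptions(precision=4,suppress=True)
s,p,R=pose();print(V(p), R.T@s["force"])
b,w=cams("side","wrist");cv2.imwrite("pics/w26.png",w["frame"])
E
```

```text
time: 27.95
position: [0.4796, -0.2416, 0.1787]
tcp_rot: [2.024, 2.402, 0.0]
force: [0.2, 0.1, -0.6]
grip_width: 0.0301
[-0.1348  0.0236  0.1787] [0.0685 0.2646 0.5976]
```

View pics/w26.png

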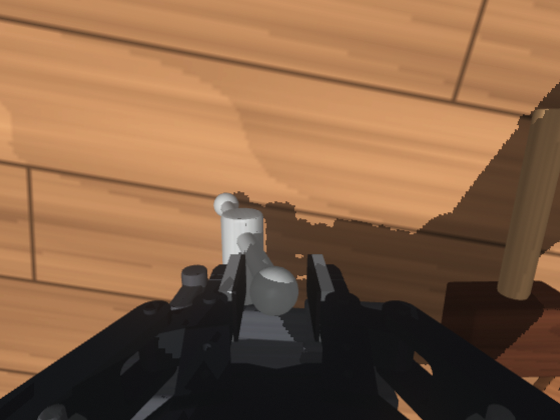

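```bash
python3 -m handwheel '[30,-5,0,-1,0, 30,-11,0,-2,0, 30,-17,0,-3,0]'
python3 - <<'E'
from h import *
np.set_printoptions(precision=4,suppress=True)
s,p,R=pose();print(V(p), R.T@s["force"])
E
python3 -m handwheel '[30,-5,0,0,0, 30,-10,0,0,0]'
python3 - <<'E'
from h import *
np.set_printoptions(precision=4,suppress=True)
s,p,R=pose();print(V(p), R.T@s["force"])
w,=cams("wrist");cv2.imwrite("pics/w27.png",w["frame"])
E
```

```text
time: 28.35
position: [0.4826, -0.258, 0.1819]
tcp_rot: [2.024, 2.403, 0.003]
force: [-0.8, 7.1, 4.0]
grip_width: 0.0298
[-0.1346  0.0069  0.1819] [ 7.092   0.3976 -4.0143]
time: 28.55
position: [0.4843, -0.2681, 0.1818]
tcp_rot: [2.024, 2.402, 0.003]
force: [-1.4, 4.8, 5.2]
grip_width: 0.0304
[-0.1347 -0.0033  0.1818] [ 4.9373 -0.523  -5.1514]
```

View pics/w27.png

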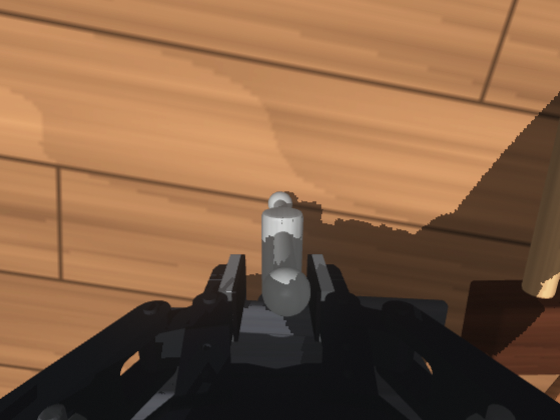

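```bash
python3 -m handwheel '[30,-6,0,0,0, 30,-12,0,1,0, 30,-19,0,2,0]'; python3 -m handwheel '[30,-6,0,2,0, 30,-12,0,5,0, 30,-18,0,8,0]';python3 -m handwheel '[30,-6,0,3,0, 30,-11,0,7,0, 30,-15,0,12,0]'
python3 - <<'E'
from h import *
np.set_printoptions(precision=4,suppress=True)
s,p,R=pose();print(V(p), R.T@s["force"])
w,b=cams("wrist","side");cv2.imwrite("pics/w28.png",w["frame"]);crop(b["frame"],215,85,105,120,6,"pics/s28.png")
E
```

```text
time: 28.9
position: [0.4875, -0.2868, 0.1795]
tcp_rot: [2.024, 2.402, 0.002]
force: [-0.4, 5.3, 3.9]
grip_width: 0.03
time: 29.2
position: [0.4907, -0.3052, 0.1717]
tcp_rot: [2.024, 2.401, 0.001]
force: [-2.1, 3.9, 8.4]
grip_width: 0.0299
time: 29.5
position: [0.4932, -0.3203, 0.1597]
tcp_rot: [2.023, 2.4, 0.0]
force: [-1.5, 1.6, 8.2]
grip_width: 0.0301
[-0.1346 -0.0563  0.1597] [ 1.8419 -1.1845 -8.1704]
```

View pics/w28.png

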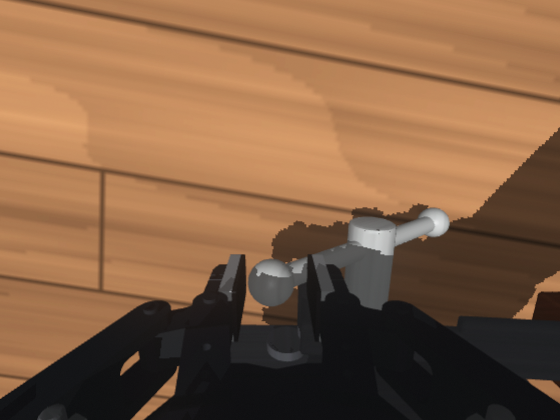

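View pics/s28.png

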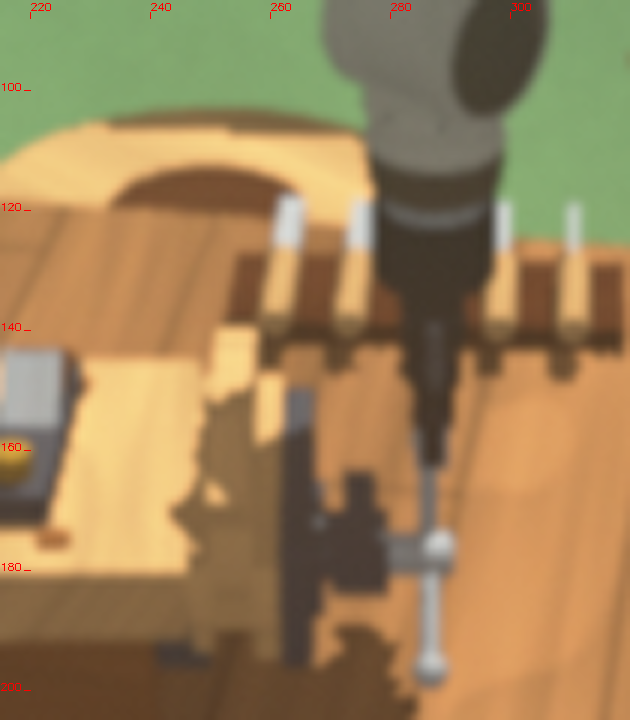

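```bash
python3 -m handwheel '[40,0,0,-20,0, 30,-2,0,-55,0, 0,-4,0,-60,0, 0,-6,0,-60,0, 0,-6,0,-45,0, 0,-6,0,-28,0, 0,-6,0,-28,0]' 60; python3 -m handwheel '[0,-1,0,6,0, 0,-3,0,12,0, 0,-5,0,18,0, 0,-8,0,25,0, 0,-9,0,32,0, 0,-10,0,39,0, 0,-10,0,39,0]'
python3 - <<'E'
from h import *
np.set_printoptions(precision=4,suppress=True)
s,p,R=pose();print(V(p), R.T@s["force"])
w,b=cams("wrist","side");cv2.imwrite("pics/w29.png",w["frame"]);crop(b["frame"],215,85,105,120,6,"pics/s29.png")
E
```

```text
time: 30.3
position: [0.4927, -0.325, 0.1829]
tcp_rot: [-2.022, -2.398, 0.001]
force: [-0.1, 0.1, -0.1]
grip_width: 0.0003
time: 31.0
position: [0.4962, -0.3368, 0.1485]
tcp_rot: [2.023, 2.398, -0.001]
force: [-0.3, -1.7, 3.3]
grip_width: -0.0001
[-0.1344 -0.073   0.1485] [-1.6314 -0.5284 -3.2758]
```

View pics/w29.png

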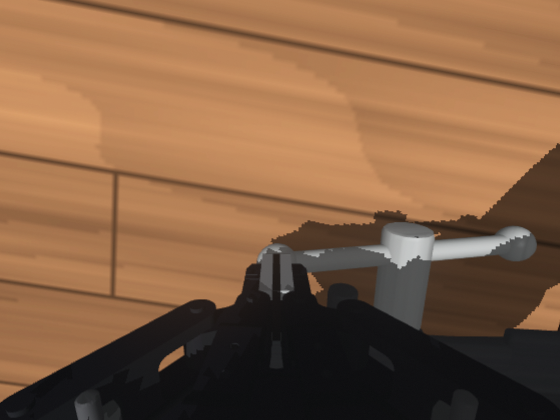

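View pics/s29.png

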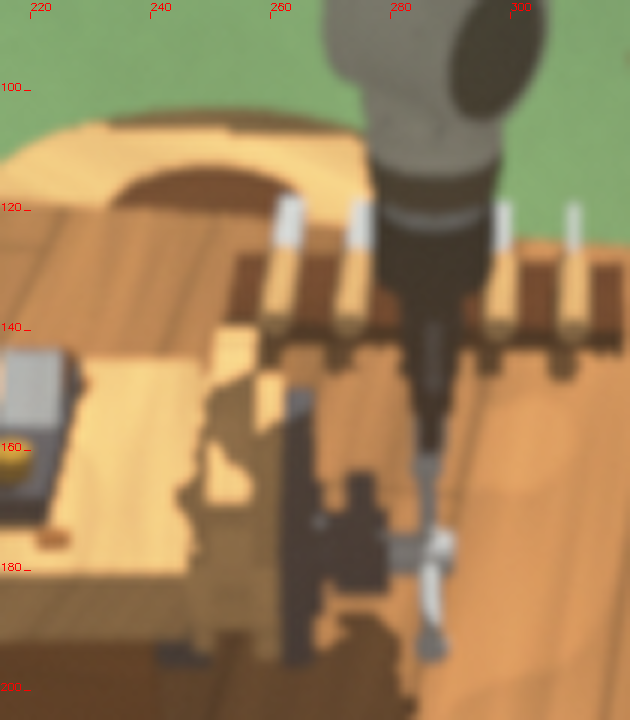

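```bash
python3 -m handwheel '[0,0,0,10,0, 0,0,0,17,0]'; python3 -m handwheel '[0,1,0,7,0, 0,2,0,14,0]';  python3 -m handwheel '[0,2,0,7,0, 0,4,0,14,0]'; python3 -m handwheel '[0,2,0,6,0, 0,4,0,11,0]'
```

```text
time: 31.3
position: [0.4962, -0.3361, 0.1315]
tcp_rot: [2.023, 2.4, -0.001]
force: [1.2, -4.7, 6.2]
grip_width: 0.0003
time: 31.5
position: [0.4957, -0.3339, 0.1173]
tcp_rot: [2.023, 2.4, -0.0]
force: [-0.3, -1.7, 5.6]
grip_width: 0.0001
time: 31.7
position: [0.495, -0.33, 0.1032]
tcp_rot: [2.023, 2.4, -0.001]
force: [0.3, -3.8, 4.7]
grip_width: -0.0
time: 31.9
position: [0.4942, -0.3255, 0.0918]
tcp_rot: [2.024, 2.401, 0.0]
force: [1.0, -2.1, 6.0]
grip_width: -0.0001
```

```bash
python3 -m handwheel '[0,-4,0,-45,0, 0,-4,0,-90,0, 30,10,0,-125,0, 60,50,0,-130,0, 70,90,0,-130,0, 70,113,0,-130,0, 70,113,0,-120,0, 70,113,0,-120,0]' 60
python3 - <<'E'
from h import *
np.set_printoptions(precision=4,suppress=True)
s,p,R=pose();print(V(p), R.T@s["force"])
w,b,a=cams("wrist","side","scene");cv2.imwrite("pics/w30.png",w["frame"]);crop(b["frame"],215,105,105,100,6,"pics/s30.png");crop(a["frame"],140,170,100,80,6,"pics/a30.png")
X=[onz(w,u,v,.142) for u,v in ((0,0),)]
E
```

```text
time: 32.7
position: [0.4742, -0.2134, 0.2099]
tcp_rot: [-2.022, -2.402, 0.001]
force: [0.6, 0.1, -1.2]
grip_width: 0.0695
[-0.1355  0.0523  0.2099] [-0.0067  0.6289  1.1557]
```

View pics/w30.png

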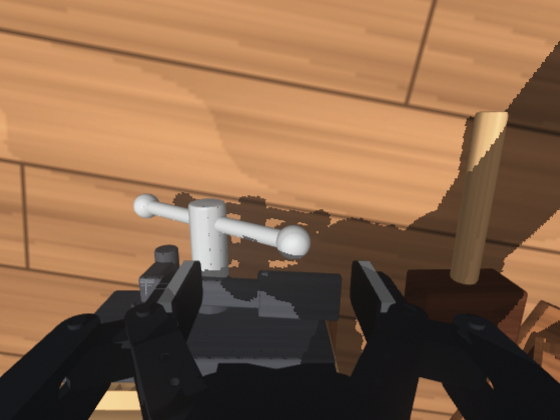

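View pics/s30.png

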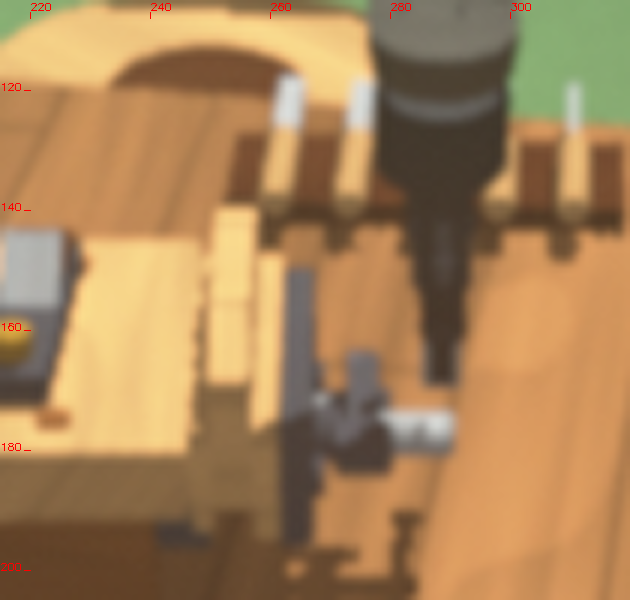

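View pics/a30.png

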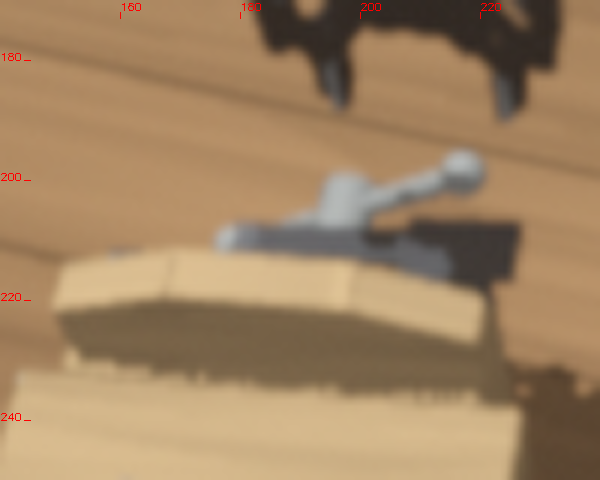

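```bash
python3 -m handwheel '[70,0,0,35,0, 70,0,0,60,0, 70,0,0,64,0, 70,-8,0,64,0, 70,-16,0,60,0]'; python3 -m handwheel '[70,-6,0,-6,0, 70,-12,0,-11,0, 70,-20,0,-17,0]'
python3 - <<'E'
from h import *
np.set_printoptions(precision=4,suppress=True)
s,p,R=pose();print(V(p), R.T@s["force"])
w,=cams("wrist");cv2.imwrite("pics/w31.png",w["frame"])
E
```

```text
time: 33.35
position: [0.4773, -0.2293, 0.1527]
tcp_rot: [-2.022, -2.401, -0.004]
force: [-6.2, 25.3, 10.9]
grip_width: 0.0701
time: 33.65
position: [0.4803, -0.2462, 0.1723]
tcp_rot: [-2.018, -2.401, -0.011]
force: [-12.3, 28.4, 25.4]
grip_width: 0.0698
[-0.135   0.0189  0.1723] [ 30.3198  -7.164  -25.172 ]
```

View pics/w31.png

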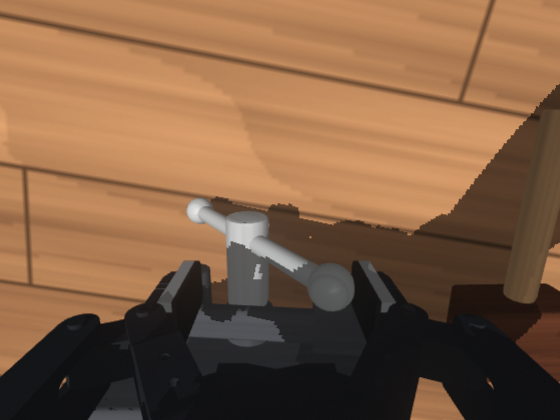

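```bash
python3 -m handwheel '[70,-6,0,1,0, 70,-12,0,0,0, 70,-19,0,-2,0, 70,-26,0,-3,0]'; python3 -m handwheel '[70,-7,0,0,0, 70,-14,0,0,0, 70,-21,0,2,0]'
python3 - <<'E'
from h import *
np.set_printoptions(precision=4,suppress=True)
s,p,R=pose();print(V(p), R.T@s["force"])
w,=cams("wrist");cv2.imwrite("pics/w32.png",w["frame"])
E
```

```text
time: 34.1
position: [0.486, -0.2753, 0.1747]
tcp_rot: [2.023, 2.401, 0.004]
force: [-0.7, 7.2, 5.8]
grip_width: 0.0701
time: 34.4
position: [0.4895, -0.2965, 0.1725]
tcp_rot: [2.023, 2.4, 0.003]
force: [-1.7, 5.5, 3.9]
grip_width: 0.0701
[-0.1342 -0.0322  0.1725] [ 5.7178 -0.7409 -3.8575]
```

View pics/w32.png

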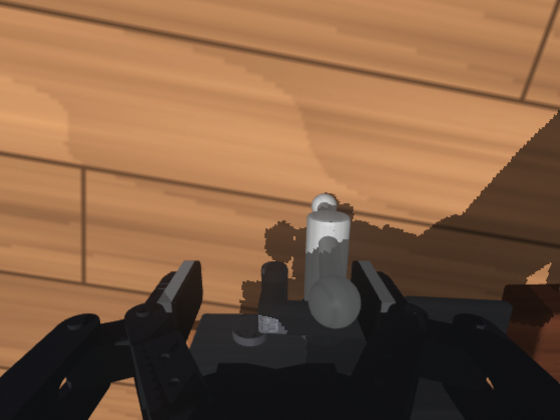

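Run:
```python
from h import *
b,a=cams("side","scene");crop(b["frame"],215,115,95,90,7,"pics/s33.png");crop(a["frame"],140,170,100,80,6,"pics/a33.png")
x=cv2.imread("pics/s17.png");y=cv2.imread("pics/s33.png");cv2.imwrite("pics/cmp.png",np.vstack([x[150:440,:],y[150:440,:]]))
```

```text
(no output)
```

View pics/cmp.png

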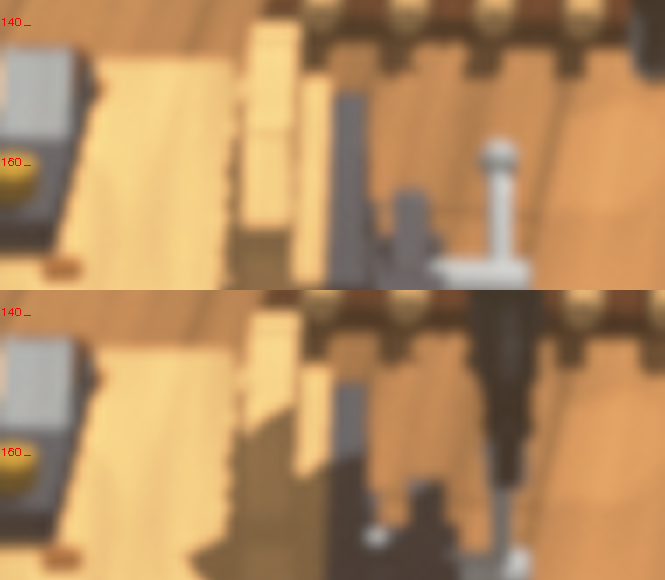

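View pics/a33.png

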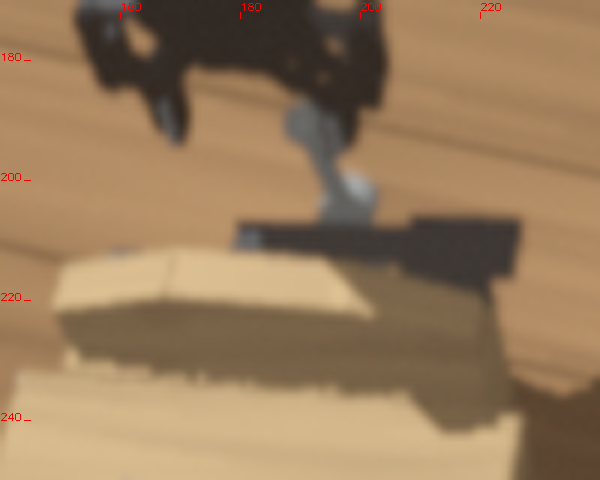

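View first.

```bash
python3 -m handwheel '[80,8,0,-10,0, 80,8,-10,-50,0, 70,8,-40,-90,0, 70,8,-70,-120,0, 70,8,-70,-120,0, 70,8,-70,-120,0]'
python3 - <<'E'
from h import *
np.set_printoptions(precision=4,suppress=True)
s,p,R=pose();print(V(p), R.T@s["force"])
w,b,a=cams("wrist","side","scene");cv2.imwrite("pics/w34.png",w["frame"]);crop(b["frame"],235,135,75,70,9,"pics/s34.png");crop(a["frame"],160,180,75,60,9,"pics/a34.png")
crop(w["frame"],150,150,220,200,3,"pics/cw34.png")
E
```

```text
time: 35.15
position: [0.4183, -0.2999, 0.2915]
tcp_rot: [2.023, 2.399, 0.0]
force: [0.3, 0.2, 0.4]
grip_width: 0.0699
[-0.205  -0.0236  0.2915] [ 0.1864  0.2872 -0.4291]
```

View pics/cw34.png

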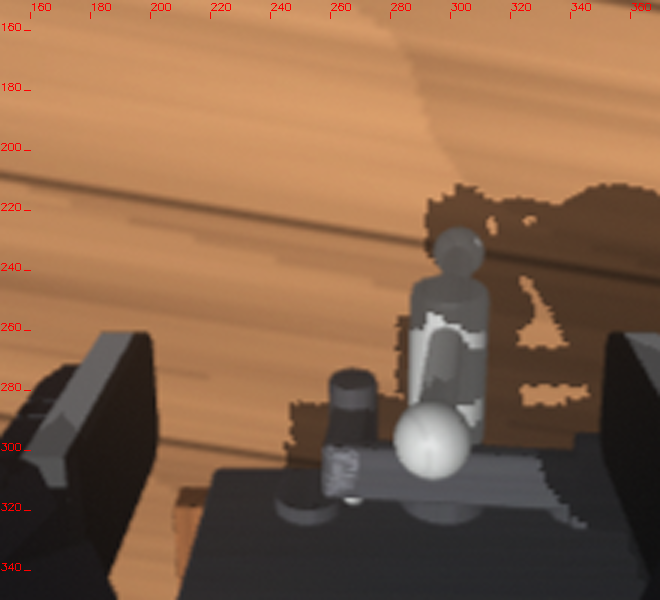

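View pics/s34.png

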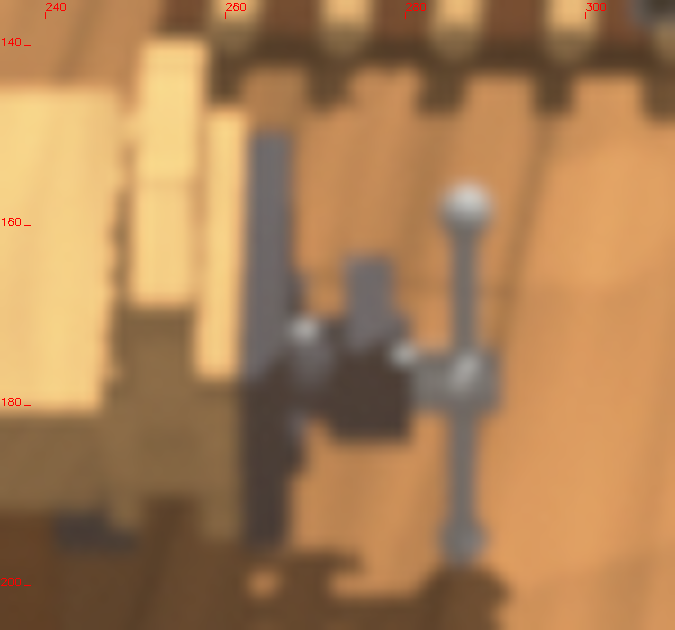

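View pics/a34.png

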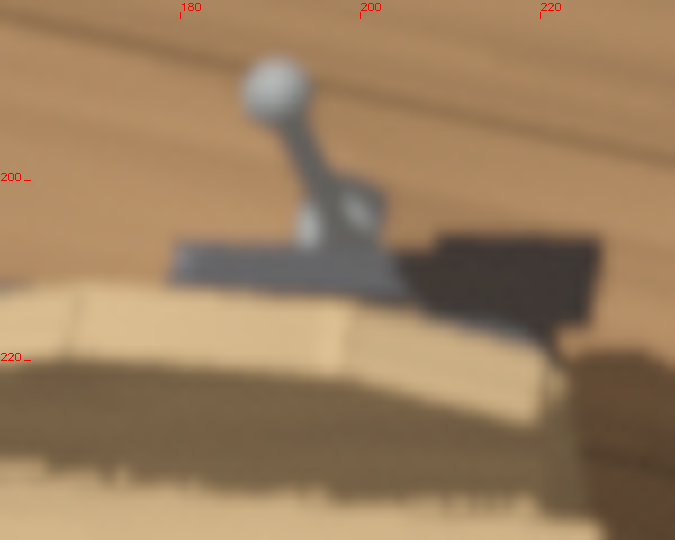

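Run:
```python
from h import *
np.set_printoptions(precision=4,suppress=True)
b,a,w=cams("side","scene","wrist")
for p,q in (((226.8,206.2),(280.7,183.7)),((225.3,215.8),(271.7,183.7))):
    X,e=tri((a,*p),(b,*q));print(V(X),e)
X,e=tri((a,190.6,190),(b,286.8,158),(w,290.7,297.5));v=V(X);print("ball",v,e,np.degrees(np.arctan2(v[2]-.1,v[1]-.001)))
for z in (.13,.142): print(V(onz(a,226.8,206.2,z)),V(onz(b,280.7,183.7,z)))
```

```text
[-0.1108  0.0962  0.139 ] 0.000988580306482422
[-0.079   0.0962  0.1389] 0.001611462920328586
ball [-0.1344 -0.0099  0.1747] 0.0031975157956789166 98.27926130441327
[-0.1155  0.095   0.13  ] [-0.1118  0.0825  0.13  ]
[-0.1078  0.0972  0.142 ] [-0.1114  0.0991  0.142 ]
```

```bash
python3 -m handwheel '[40,5,40,0,0, 0,10,80,0,0, 0,14,101,20,0, 0,14,101,60,0, 0,14,101,95,0, 0,14,101,104,0, 0,14,101,104,0]' 60
python3 - <<'E'
from h import *
np.set_printoptions(precision=4,suppress=True)
s,p,R=pose();print(V(p), R.T@s["force"])
w,b=cams("wrist","side");cv2.imwrite("pics/w35.png",w["frame"]);crop(b["frame"],235,115,75,90,7,"pics/s35.png")
E
```

```text
time: 36.15
position: [0.515, -0.2684, 0.1843]
tcp_rot: [-2.022, -2.4, 0.001]
force: [-0.3, -0.1, 0.8]
grip_width: -0.0002
[-0.1044 -0.0088  0.1843] [-0.0505 -0.2894 -0.8354]
```

View pics/s35.png

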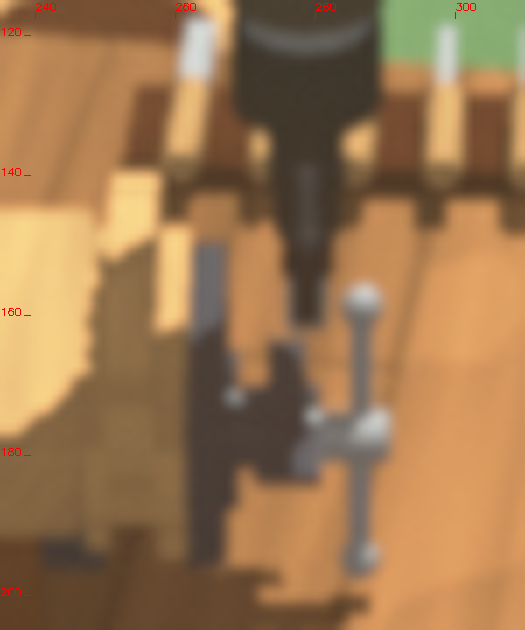

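View pics/w35.png

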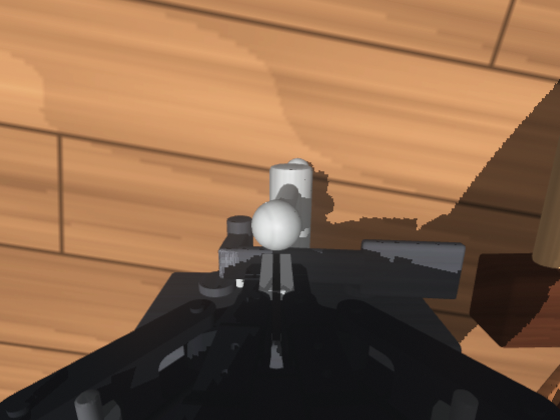

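Tips are behind the ball. A gentle pull toward the front will test whether the jaw is really locked.

```bash
python3 -m handwheel '[0,0,-5,0,0, 0,0,-8,0,0, 0,0,-9,0,0]'; python3 -m handwheel '[0,0,-1,0,0, 0,0,-1,0,0]';  python3 -m handwheel '[0,0,-1,0,0, 0,0,-1,0,0]'
python3 - <<'E'
from h import *
np.set_printoptions(precision=4,suppress=True)
s,p,R=pose();print(V(p), R.T@s["force"])
E
```

```text
time: 36.55
position: [0.5084, -0.2706, 0.1876]
tcp_rot: [2.021, 2.399, 0.006]
force: [12.9, 2.1, 0.8]
grip_width: 0.0002
time: 36.75
position: [0.5084, -0.2706, 0.1876]
tcp_rot: [2.019, 2.398, 0.007]
force: [14.1, 4.1, -0.0]
grip_width: -0.0001
time: 36.95
position: [0.5082, -0.2706, 0.1877]
tcp_rot: [2.018, 2.398, 0.009]
force: [18.5, 3.1, -2.6]
grip_width: -0.0001
[-0.1115 -0.0098  0.1877] [-0.1252 18.7113  2.7788]
```

```bash
python3 -m handwheel '[0,0,-2,0,0, 0,0,-3,0,0]'; python3 -m handwheel '[0,0,-2,0,0, 0,0,-3,0,0]';  python3 - <<'E'
from h import *
np.set_printoptions(precision=4,suppress=True)
s,p,R=pose();print(V(p), R.T@s["force"])
E
```

```text
time: 37.15
position: [0.5077, -0.2707, 0.1878]
tcp_rot: [2.014, 2.396, 0.016]
force: [35.8, 6.4, -6.9]
grip_width: -0.0003
time: 37.35
position: [0.5073, -0.2708, 0.188]
tcp_rot: [2.011, 2.395, 0.022]
force: [52.0, 9.0, -11.5]
grip_width: -0.0002
[-0.1124 -0.0098  0.188 ] [-0.0867 52.556  12.541 ]
```

```bash
python3 -m handwheel '[0,0,0,0,0, 0,0,0,0,0, 0,0,0,0,0]'; python3 -m handwheel '[0,0,0,0,0, 0,0,0,0,0, 0,0,0,0,0, 0,0,0,0,0, 0,0,0,0,0, 0,0,0,0,0]'; python3 -m handwheel '[0,0,4,0,0, 0,0,8,0,0, 0,0,14,0,0, 0,0,14,0,0]'
```

```text
time: 37.65
position: [0.5074, -0.2707, 0.1879]
tcp_rot: [2.01, 2.395, 0.022]
force: [47.9, 7.8, -10.5]
grip_width: -0.0005
time: 38.25
position: [0.5074, -0.2707, 0.1879]
tcp_rot: [2.01, 2.395, 0.022]
force: [47.2, 7.0, -10.8]
grip_width: -0.0001
time: 38.65
position: [0.5129, -0.2695, 0.1861]
tcp_rot: [2.024, 2.402, -0.0]
force: [-0.2, 0.5, -0.1]
grip_width: -0.0003
```

```bash
python3 -m handwheel '[0,0,3,-30,0, 30,0,-15,-65,0, 42,-2,-29,-65,0, 42,-3,-29,-40,0, 42,-3,-29,-10,0, 34,-3,-29,3,0, 30,-3,-29,3,0]' 60; python3 -m handwheel '[30,-6,0,1,0, 30,-12,0,3,0, 30,-19,0,6,0, 30,-25,0,9,0]'; python3 -m handwheel '[30,-6,0,3,0, 30,-11,0,7,0, 30,-15,0,11,0]'
python3 - <<'E'
from h import *
np.set_printoptions(precision=4,suppress=True)
s,p,R=pose();print(V(p), R.T@s["force"])
w,=cams("wrist");cv2.imwrite("pics/w36.png",w["frame"])
E
```

```text
time: 39.35
position: [0.4833, -0.2769, 0.1807]
tcp_rot: [-2.023, -2.399, 0.001]
force: [-0.1, -0.1, 0.1]
grip_width: 0.0298
time: 39.75
position: [0.4893, -0.3023, 0.1759]
tcp_rot: [2.023, 2.401, 0.002]
force: [-2.0, 4.3, 7.3]
grip_width: 0.0297
time: 40.05
position: [0.4921, -0.3176, 0.1653]
tcp_rot: [2.022, 2.4, 0.001]
force: [-1.5, 3.1, 7.6]
grip_width: 0.0298
[-0.1352 -0.0534  0.1653] [ 3.3152 -0.905  -7.613 ]
```

View pics/w36.png

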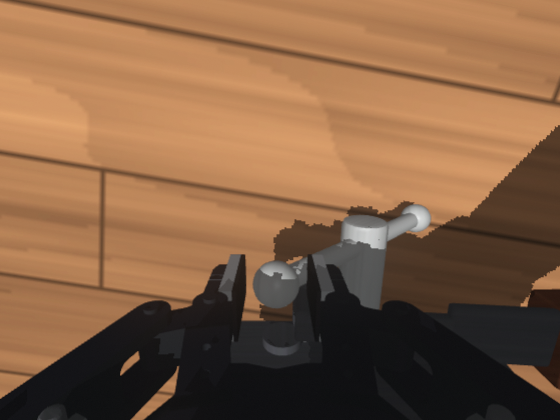

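The T-bar has now turned just over a full turn in all. I'll retreat and check the final state.

```bash
python3 -m handwheel '[42,2,0,-5,0, 42,2,0,-40,0, 42,2,-30,-85,0, 42,2,-75,-110,0, 42,-20,-120,-120,0, 42,-60,-150,-120,0, 42,-60,-150,-120,0, 42,-60,-150,-120,0]'
python3 - <<'E'
from h import *
np.set_printoptions(precision=4,suppress=True)
s,p,R=pose();print(s["time"],V(p), R.T@s["force"])
w,b,a=cams("wrist","side","scene");cv2.imwrite("pics/wF.png",w["frame"]);cv2.imwrite("pics/aF.png",a["frame"]);crop(b["frame"],195,125,110,90,7,"pics/sF.png");crop(a["frame"],140,170,100,80,7,"pics/caF.png")
E
```

```text
time: 40.9
position: [0.353, -0.4023, 0.2836]
tcp_rot: [2.027, 2.399, -0.0]
force: [-0.1, 0.8, -0.6]
grip_width: 0.042
40.9 [-0.2866 -0.1137  0.2836] [0.7973 0.0252 0.611 ]
```

View pics/aF.png

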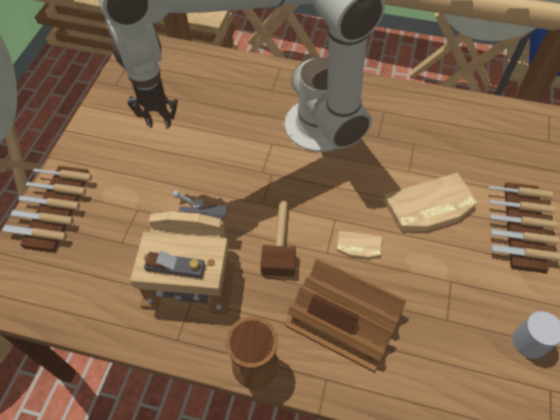

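View pics/sF.png

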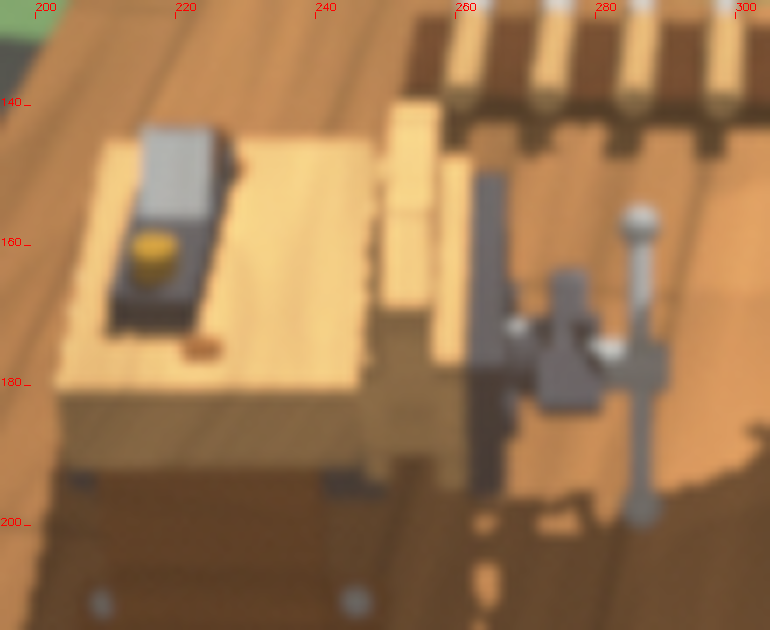

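View pics/caF.png

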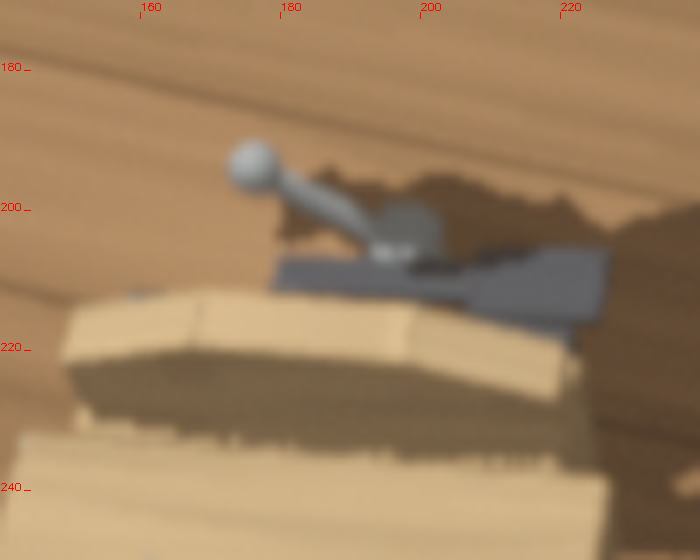

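The stave stands upright and centred, held between the jaws, with the lever up. The mallet (278,262), plane (175,264) and offcut (333,315) have not moved, and nothing touches the robot.

Run:
```python
from bench import ctrl
print(ctrl.sign_off())
```

```text
the job is handed in; nothing more can be done
None
```

I moved the stave from the rack into the vise, clamped it, and handed the job in at about 41 s; no verdict was reported. The stave was drawn out along its lean and came upright in the grip. I stood it on the bars about 2–3 mm off the jaw middle and let go. I then held the lever down, pushed the front jaw up against the stave, released the lever, and turned the T-bar clockwise by just over a full turn.

**Last checks**
- **Stave:** it looked upright and centred between the jaws in the final pictures.
- **Lever:** I measured the paddle back at about 140 mm (rest is 142 mm). That was before the last 40-degree tightening push; afterwards I only looked at it, and it was still up.
- **Bystanders:** the mallet, plane and offcut had not moved, and nothing was touching the robot.
- **Clamping:** I pulled the T-bar toward the front with about 50 N for a second, and the jaw did not give way or creep. I then turned it a little tighter.

**What didn't fit**
- **Turning force:** it stayed at about 0.4–0.5 N m and never clearly rose.
- **Lever assembly:** it backed away from the jaw by roughly the distance the screw advanced, about 9 mm. The clamping force above 40 N is therefore inferred from the pull test, not measured.
- **T-bar push:** one push wedged the ball under the fingers with about 70 N at the wrist. I backed off and pushed a different way.

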